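# Load, clamp, set and start the charger test rig

## Task

Make the test rig ready and start it: lay every charger flat in the blue tray, tighten the brass nut at the bottom of the green tower's deep bore clockwise to its stop with the long red-handled socket and stand the socket back in its yellow-rimmed holder, and turn the dial so that its white pointer line stands at the red index mark, leaving the index where it is. Only when all that is done, start the rig by pushing the limit switch's roller arm aside until it trips, then let it spring back; do not tip the flux bottle over.

Things in the scene. Friction and masses are not known exactly. Their poses are not given: they have to be found in the camera images.
- charger_1_c (a point): black plug-in charger with two plug pins, 45 g; this point is the centre of its solid part, 51 x 43 x 22 mm, half-way up (11 mm above its underside); x along its length, y across its 43 mm width, z up; at the +x end the two pins reach another 15 mm and cannot be gripped. Two of the three, or all, are present, lying flat on the bench at the right
- charger_2_c (a point): black plug-in charger with two plug pins, 45 g; this point is the centre of its solid part, 51 x 43 x 22 mm, half-way up (11 mm above its underside); x along its length, y across its 43 mm width, z up; at the +x end the two pins reach another 15 mm and cannot be gripped. Two of the three, or all, are present, lying flat on the bench at the right
- charger_3_c (a point): black plug-in charger with two plug pins, 45 g; this point is the centre of its solid part, 51 x 43 x 22 mm, half-way up (11 mm above its underside); x along its length, y across its 43 mm width, z up; at the +x end the two pins reach another 15 mm and cannot be gripped. Two of the three, or all, are present, lying flat on the bench at the right
- charger_1: the body of charger 1 (see point charger_1_c for where to grasp); origin on its underside
- charger_2: the body of charger 2 (see point charger_2_c for where to grasp); origin on its underside
- charger_3: the body of charger 3 (see point charger_3_c for where to grasp); origin on its underside
- tray: fixed blue tray, 226 mm (x) by 66 mm (y), floor 4 mm above the bench, lip 4 mm thick and 9 mm high (inside 218 x 58 mm); thin white lines divide it into three places at x = -73, 0, +73 mm; origin: centre of its underside. Chargers go lengthwise in it, any place, either way round, block centre within 88 mm (x) and 12 mm (y) of its centre; fingers can reach over the lip
- clamp_tower: fixed round green tower 68 mm in diameter, 95 mm high, on a dark flange 74 mm across; a vertical bore 46 mm in diameter and 83 mm deep goes down its axis (bore floor 12 mm above the bench), with the brass nut standing on the bore's floor; origin at the centre of the underside, z up. Tower and tool holder may stand either way round
- bore_mouth (a point): centre of the bore's mouth, on the tower's top, 95 mm above the bench. The nut in the bore: hexagon 24 mm across flats, 12.5 to 26.5 mm above the bench, then a 3 mm cone that centres the socket and a 5 mm stud end. At nut value 0 two flats face along the tower's +x and -x, so that flat's direction is the tower's yaw minus the nut's value (repeating every 60 degrees)
- nut (a joint): turn of the nut about the vertical bore axis, rad, growing clockwise seen from above; 0 to 3.0, where 3.0 is the hard stop (above 2.85 counts as tight). It starts between 0.3 and 1.3. Friction 0.15 N m: it stays where it is left
- socket_grip (a point): centre of the grip of the long socket tool, which stands upright and loose in the holder (220 g, 175 mm long). Red hexagonal grip, 28 mm across flats, 32 mm over corners, 50 mm high; this point is 150 mm above the socket's rim; z up. Two flats of the grip, and two of the socket's mouth, face along this frame's x, the others every 60 degrees
- socket_tool: the same tool; origin at the centre of its flat rim. Socket 37 mm in diameter, hexagonal mouth 26.2 mm across flats, 22 mm deep (10 degrees of play either way on the nut), 16 mm shaft. With its rim on the bore's floor it stands by itself (grip centre 162 mm above the bench) and may be let go and regrasped; if out of line with the nut it stays about 14 mm higher until turned
- tool_holder: fixed black cup with a yellow rim, 60 mm in outside diameter, 36 mm high, hole 46 mm in diameter and 30 mm deep (its floor 6 mm above the bench), on a base 74 mm across; the socket stands in it upright, grip centre 156 mm above the bench; origin at the centre of its underside
- control_box: fixed grey box 84 mm (x) by 130 mm (y), 40 mm high; on its top a dial (at y = -32 mm) and an aluminium limit switch (at y = +36 mm); origin at the centre of its underside, z up
- dial (a joint): turn of the dial about its vertical axis, rad, growing clockwise seen from above, 0 to 2.4; at 0 the pointer points to the box's -x. It starts between 0 and 0.4. Friction 0.04 N m: it stays where it is left
- dial_grip (a point): centre of the dial's grip: a black bar 44 mm long (along this frame's x), 14 mm wide and 31 mm high above a 48 mm round skirt, its top 14 mm above this point; this point is on the dial's axis, 70 mm above the bench. The white line is on the -x half of the bar
- dial_pointer (a point): the point that the dial's white line points at, 34 mm from the dial's axis, on the white scale; moves with the dial
- dial_index (a point): the red index mark at the scale, 34 mm from the dial's axis, set at a different angle each time (0.8 to 1.5 rad clockwise from the box's -x); it is stiff and must not be shifted. The dial is set when pointer and index are within 6 mm (10 degrees) of each other
- roller_arm (a joint): lean of the limit switch's spring-return arm, rad; 0 upright, growing as the roller is pushed toward the box's +x (outward, away from the robot), the only way it swings; the switch trips above 0.4 (about 18 mm of roller travel) when held there for 0.2 s; stop at 0.8. 3 to 4 N at the roller; springs back upright when let go
- roller (a point): centre of the yellow roller (20 mm in diameter, 10 mm wide, axis along the box's y) at the top of the limit switch arm, 107 mm above the bench when upright; the arm pivots 45 mm below it and stands free of the switch's body, whose top is 79 mm above the bench
- flux_bottle: bystander: small white bottle, 36 mm in diameter, 112 mm tall, standing at the left; must not be tipped over
There are look-alikes about, which are no part of the job. What is shaped like the charger_3 but orange or purple is not meant.

How it is judged (in metres and radians):
On the way, in this order (a step that is already met when the one before it is completed fails the run):
1. every charger lies flat in the tray, the nut is tight, the dial is at the index, and the socket stands in its holder (x of charger_1_c in the frame of tray between -0.088 and 0.088 m and y of charger_1_c in the frame of tray between -0.012 and 0.012 m and z of each of charger_1_c, charger_2_c, charger_3_c in the frame of tray below 0.019 m and angle between each of charger_1_c, charger_2_c, charger_3_c's own z axis and vertical below 0.08 rad and x of charger_2_c in the frame of tray between -0.088 and 0.088 m and y of charger_2_c in the frame of tray between -0.012 and 0.012 m and x of charger_3_c in the frame of tray between -0.088 and 0.088 m and y of charger_3_c in the frame of tray between -0.012 and 0.012 m and value of joint nut above 2.85 rad and distance between dial_pointer and dial_index below 0.006 m and horizontal distance between socket_grip and tool_holder below 0.015 m and z of socket_grip in the frame of tool_holder below 0.161 m and angle between socket_grip's own z axis and vertical below 0.1 rad), for 0.2 s.
2. the roller arm is pushed over until the switch trips (value of joint roller_arm above 0.4 rad), for 0.2 s.
At the end, for the whole second after the job is handed in: every charger flat in the tray (centre within 88 mm along, 12 mm across), nut at its stop (above 2.85 rad), dial pointer within 6 mm of the red index, socket upright in its holder, roller arm sprung back (below 0.1 rad), all released and at rest (all of step 1 and value of joint roller_arm below 0.1 rad and linear speed of each of charger_1, charger_2, charger_3, socket_tool below 0.02 m/s); the robot touches nothing.
It fails at once if the limit switch is tripped while the nut is not tight or the dial is not at the index (value of joint roller_arm above 0.4 rad and not (value of joint nut above 2.85 rad and distance between dial_pointer and dial_index below 0.006 m)).
It fails at once if the red index mark is shifted by more than 4 mm (distance of dial_index from where it was at the start of the episode above 0.004 m).
It fails at once if the flux bottle is tipped over (angle between flux_bottle's own z axis and vertical above 0.6 rad).
Of charger_1, charger_2, charger_3 only 2 to 3 are there at a start; the rules pass over those that are not, and their reading is None.
At some moment in a run one of charger_1, charger_2 may be knocked a few centimetres aside while the robot is not near it.
It also fails if it takes over 208 s, if anything falls off the work surface, if the arm or the gripper's body presses on something with over 40 N, if the wrist force passes 120 N, or if a joint passes its speed limit or range.

## Robot

A 6-joint arm with a two-finger parallel gripper is mounted at the origin on the work surface; the furniture and walls round the work are solid. World frame = base frame: x ahead of the robot, y to its left, z up, the work surface at z = 0. Lengths are in mm, angles in rad, forces in N, time in s.
With the tool pointing down it reaches from about 275 to 1000 mm from the base axis. Payload 8.4 kg.
Tool frame: the origin (TCP) lies midway between the tips of the shut fingers; the grasp point (between the pads) lies 19 mm behind it; z points along the fingers, y is the line along which they close (so a half turn about z gives the same grasp; the last joint's range is limited). The gripper opens to 85 mm and grips with 20 to 120 N. Pads are 22 mm wide; open, the fingers measure 114 mm over their backs; the gripper's body (76 mm by 85 mm) begins 54 mm behind the grasp point. The pads swing forward as they close: fully open they stand 13 mm farther back than shut.
Start: joints at [1.147, 0.353, 1.633, -0, 1.155, -0.002], TCP at [255.876, 570.224, 231.281] pointing down, gripper open.
Joint ranges: [-2.63, 2.63], [-0.92, 2.1], [0.06, 2.66], [-1.3, 4.44], [0, 2.69], [-3.02, 3.02]. Speed limits (rad/s): [2.22, 2.22, 2.79, 3.14, 3.14, 3.14].

## Interface

Orientations are given as [roll, pitch, yaw] about the fixed x, y, z axes, in that order (R = Rz(yaw) Ry(pitch) Rx(roll)).
In Python, from rig import telemetry, optics, r gives the robot as it stands.
- The arm moves only by the tool play_rows, never from a script. Its arguments are lists of equal length, an entry for each row: "dp": the shift along the tool's x, y, z in units of 40 mm (1.0 is 40 mm), a list of three; "rot": the turn, a rotation vector about the tool's x, y, z in units of 6 degrees (1.0 is 6 degrees), a list of three. In form: {"dp": [[tx, ty, tz], ...], "rot": [[ax, ay, az], ...]}. A call has 1 to 5 rows; each row is the pose to reach, as a shift and turn from the pose commanded when the call began, along the tool's axes at that moment; what a row does not reach only later rows make up. A row lasts 1/12 s, in which the tool goes at most 41.7 mm and 7.16 degrees, less where a joint would pass 70% of its speed; a pose out of reach is approached as far as the arm can. A call with a gripper value outside its range is refused whole. "fingers" is the opening, from 0 (shut) to 1 (fully open), set as the call begins (left out, the last holds). The fingers move at their own pace and stop on an object; "grip_force" is the grip in N (left out, the last holds). Time passes only in rows, so rows that repeat a pose let the fingers close. It gives the time, the measured TCP pose, the force, the opening and the grip force at its end, in the units of the state.
- telemetry.sense(): the state, without advancing time (a new reading comes with each control period).
- optics.grab_frame(name): name is "scene" or "top" or "wrist"; returns a dict with "color" (420x560x3 uint8, red, green, blue), "mtx" (3x3 intrinsics, pixels), "R" (3x3) and "t" (3): a world point X has camera coordinates R X + t; the wrist camera has in their place "mount" (4x4, takes a point from camera to tool coordinates, whose origin is the TCP and whose axes are the flange's). Camera axes: x right, y down, z forward; pixel columns grow to the right and rows downward; lengths in mm; the calibration is good to about 2 mm. The wrist camera is an equidistant fisheye: a pixel r from the principal point sees the ray r / f radians off the axis. A picture is of the moment at which its call begins: read the wrist's pose just before it. There is no depth.
- r.sign_off(): hands the job in; it is judged then, once.
The state is a dict: "clock": time; "qpos": joint angles; "qvel": joint speeds; "joint_efforts": joint torques, N m; "eef_pos": TCP position; "tcp_rot": TCP orientation; "contact_force": force on the tool from outside, world axes, zero at the start; "wrist_torque": the same for the moment, N m; "opening": opening from 0.0 (shut) to 1.0 (fully open); "grasp_force": force on a finger pad.
Only numpy, scipy, OpenCV 4.12 (cv2) and the standard library are available. Lean on these libraries where they do the work, as an engineer would, in place of code of your own. Each camera call takes 0.05 s, during which the arm holds its last target. There are 200 camera calls.

## Working session

There is one attempt and no reset: what is moved stays moved. The work goes in short steps, Python scripts to look and compute and a tool call to move; the robot and the scene stay as the last step left them, time stands still between calls to the robot, and variables do not carry over. Pictures are saved under pics/ and viewed, at most 14 in all, crops included, and the job is handed in when it is done.

Besides the shell and the picture viewer there is one more tool, called as a command line: name --argument value ..., lists and objects as JSON in quotes. play_rows: Moves the arm, as the interface text tells. Its arguments: {"type":"object","properties":{"dp":{"type":"array"},"rot":{"type":"array"},"fingers":{"type":"number"},"grip_force":{"type":"number"}},"required":["dp","rot"]}

```bash
ls; mkdir -p pics; cat > h.py <<'E'
import numpy as np, cv2
from scipy.spatial.transform import Rotation as Ro
from rig import telemetry, optics, r
def grab(n,fn=None):
    s=telemetry.sense(); f=optics.grab_frame(n)
    if fn: cv2.imwrite('pics/'+fn,f['color'][:,:,::-1])
    return s,f
E
python3 - <<'E'
from h import *
s,f=grab('scene','scene.png'); print(s)
for k in('mtx','R','t'): print(f[k])
s,f=grab('top','top.png')
for k in('mtx','R','t'): print(f[k])
s,f=grab('wrist','wrist.png')
for k in('mtx','mount'): print(f[k])
E
```

```text
pics
{'clock': 0.0, 'qpos': array([ 1.14659989e+00,  3.53707817e-01,  1.63416227e+00, -2.29937012e-05,
        1.15522488e+00, -2.41401447e-03]), 'qvel': array([ 0.0009492 ,  0.00062013,  0.00013249, -0.00034876,  0.00182403,
       -0.00190883]), 'joint_efforts': array([ 6.05377465e-06, -6.05241108e+01, -3.42066765e+01,  4.01804550e-05,
        9.31218354e-03,  7.88691608e-06]), 'eef_pos': array([255.6736654 , 569.75837939, 230.51239669]), 'tcp_rot': array([-3.14009030e+00,  1.73959893e-05,  2.71981954e+00]), 'contact_force': array([0.52094447, 0.5329416 , 0.5041265 ]), 'wrist_torque': array([-0.00751992,  0.01456388, -0.02071975]), 'grasp_force': 0.0, 'opening': 0.9973760190121799}
[[391.0758023    0.         280.38844137]
 [  0.         391.0758023  212.08976306]
 [  0.           0.           1.        ]]
[[-0.54946621  0.83549509  0.00590251]
 [ 0.64633291  0.42951866 -0.63068811]
 [-0.52947206 -0.34272681 -0.77601396]]
[ 208.37104595 -242.94295717 1676.78251133]
[[470.75241633   0.         281.51469093]
 [  0.         470.75241633 207.32178492]
 [  0.           0.           1.        ]]
[[ 0.01137217 -0.99989101  0.00941454]
 [-0.98363716 -0.01287928 -0.17969993]
 [ 0.1798016  -0.00721691 -0.98367642]]
[  52.34907213  457.47512726 1789.45589963]
[[325.1922621    0.         283.46269094]
 [  0.         325.1922621  205.82967582]
 [  0.           0.           1.        ]]
[[-1.03161468e-03 -9.61303332e-01 -2.75490181e-01  6.97695954e+01]
 [ 9.99999314e-01 -8.38988534e-04 -8.17058161e-04 -1.08912371e-02]
 [ 5.54307629e-04 -2.75490835e-01  9.61303538e-01 -1.43120802e+02]
 [ 0.00000000e+00  0.00000000e+00  0.00000000e+00  1.00000000e+00]]
```

View pics/top.png

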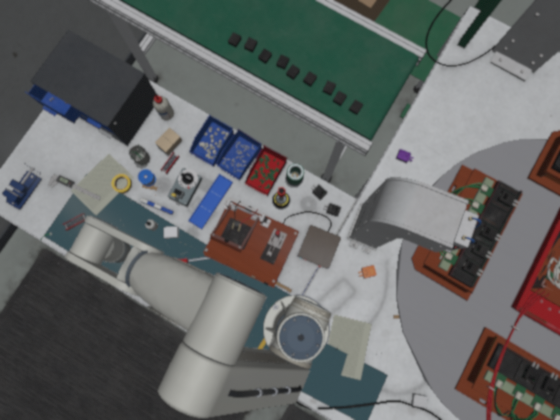

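View pics/scene.png

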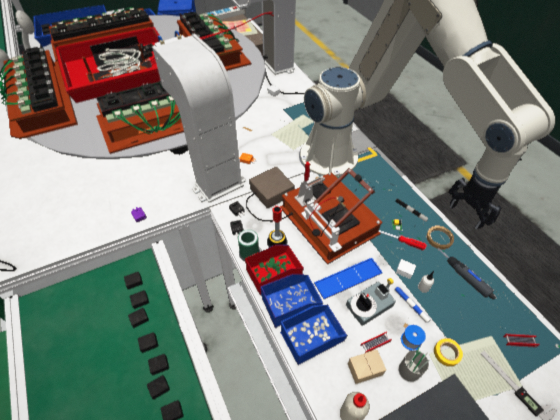

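```bash
python3 - <<'E'
import cv2,numpy as np
a=cv2.imread('pics/top.png')[140:235,150:350]; b=cv2.imread('pics/scene.png')[180:340,215:445]
cv2.imwrite('pics/topc.png',cv2.resize(a,(800,380),interpolation=2))
cv2.imwrite('pics/scenec.png',cv2.resize(b,(800,556),interpolation=2))
E
```

```text
(no output)
```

View pics/topc.png

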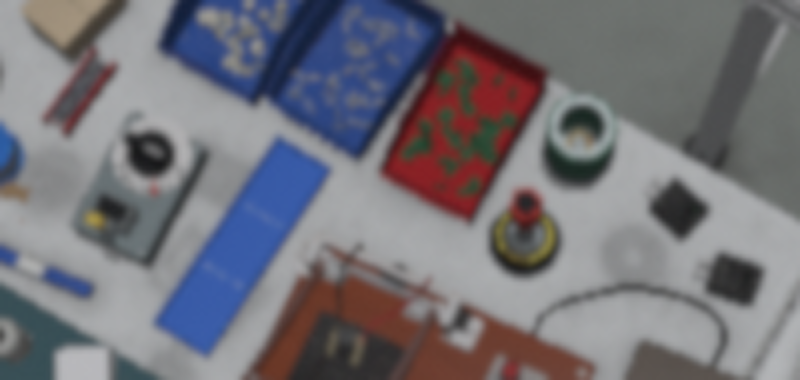

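View pics/scenec.png

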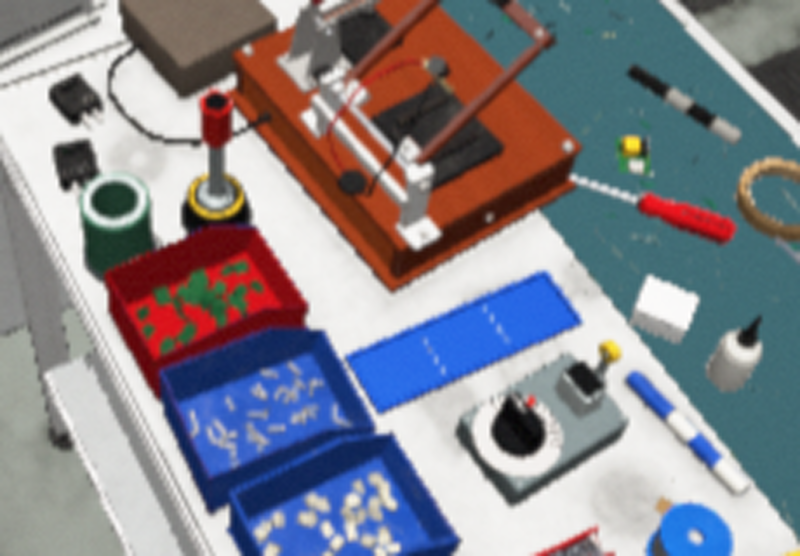

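```bash
cat >> h.py <<'E'
def ray(f,u,v,s=None):
    K=f['mtx']
    x=np.array([(u-K[0,2])/K[0,0],(v-K[1,2])/K[1,1]])
    if 'mount' in f and f['mount'] is not None:
        th=np.hypot(*x); d=np.array([*(x/max(th,1e-9)*np.sin(th)),np.cos(th)])
        M=f['mount'];T=Ro.from_euler('xyz',s['tcp_rot']).as_matrix()
        return T@M[:3,3]+s['eef_pos'],T@M[:3,:3]@d
    R=f['R'];return -R.T@f['t'],R.T@np.array([*x,1])
def onz(f,u,v,z,s=None):
    o,d=ray(f,u,v,s);return o+d*(z-o[2])/d[2]
def proj(f,X,s=None):
    K=f['mtx']
    if 'mount' in f and f['mount'] is not None:
        M=f['mount'];T=Ro.from_euler('xyz',s['tcp_rot']).as_matrix()
        p=T.T@(np.asarray(X)-s['eef_pos']);c=M[:3,:3].T@(p-M[:3,3])
        th=np.arctan2(np.hypot(c[0],c[1]),c[2]);k=th/np.hypot(c[0],c[1])
        return K[0,0]*c[0]*k+K[0,2],K[1,1]*c[1]*k+K[1,2]
    c=f['R']@X+f['t'];return K[0,0]*c[0]/c[2]+K[0,2],K[1,1]*c[1]/c[2]+K[1,2]
def tri(*rays):
    A=0;b=0
    for o,d in rays:
        d=d/np.linalg.norm(d);P=np.eye(3)-np.outer(d,d);A=A+P;b=b+P@o
    return np.linalg.solve(A,b)
def cmd(X,yaw,s=None,tilt=None):
    """dp, rot to reach tool-down pose with tcp X and yaw (rpy = pi,0,yaw); half turn chosen nearest"""
    s=s or telemetry.sense();T=Ro.from_euler('xyz',s['tcp_rot'])
    best=min((( T.inv()*Ro.from_euler('xyz',[np.pi,0,yaw+k*np.pi])).as_rotvec() for k in(-1,0,1)),key=lambda v:abs(v).max())
    print('now',s['eef_pos'].round(1),s['tcp_rot'].round(3),'dp',(T.inv().apply(np.asarray(X)-s['eef_pos'])/40).round(3).tolist(),'rot',(np.degrees(best)/6).round(3).tolist())
E
python3 - <<'E'
from h import *
s,f=grab('top');im=f['color'];hsv=cv2.cvtColor(im,cv2.COLOR_RGB2HSV)
g=lambda u,v,z:onz(f,150+u/4,140+v/4,z).round(0)
print('tower',g(580,125,95),'holder',g(525,237,36),'grip top',g(526,195,181),'c1',g(680,208,22),'c2',g(735,278,22))
print('dial',g(152,150,84),'roller',g(93,217,107),'box',g(140,185,40),'bottle',onz(f,152,222,50).round())
m=cv2.inRange(hsv,(100,100,60),(125,255,255));m[:172]=0;m[:,:187]=0;m[230:]=0;m[:,240:]=0
n,l,st,c=cv2.connectedComponentsWithStats(m);k=1+np.argmax(st[1:,4]);cs=cv2.findContours((l==k).astype(np.uint8),0,2)[0][0]
b=cv2.boxPoints(cv2.minAreaRect(cs));P=np.array([onz(f,*p,9) for p in b]);print(P.round(),P.mean(0).round(),np.linalg.norm(np.diff(P,axis=0),axis=1))
E
```

```text
tower [588.   8.  95.] holder [490.  59.  36.] grip top [499.  60. 181.] c1 [524. -94.  22.] c2 [ 454. -148.   22.]
dial [560. 418.  84.] roller [489. 466. 107.] box [536. 437.  40.] bottle [391. 554.  50.]
[[408. 423.   9.]
 [597. 308.   9.]
 [562. 256.   9.]
 [374. 371.   9.]] [485. 340.   9.] [221.53119263  63.17241576 220.81553737]
```

View pics/wrist.png

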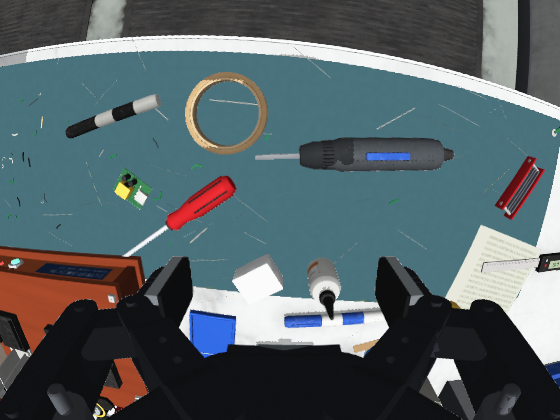

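```bash
python3 - <<'E'
from h import *
cmd([535,435,260],2.72)
E
```

```text
now [255.8 569.9 230.8] [-3.141  0.     2.72 ] dp [-7.75, -0.221, -0.729] rot [-0.009, 0.0, -0.002]
```

play_rows --dp '[[-4, -0.1, -0.7], [-4, -0.1, -0.7], [-4, -0.1, -0.7], [-4, -0.1, -0.7], [-4, -0.1, -0.7]]' --rot '[[0, 0, 0], [0, 0, 0], [0, 0, 0], [0, 0, 0], [0, 0, 0]]'

```text
clock: 0.62
eef_pos: [405.9, 498.7, 260.6]
tcp_rot: [3.14, 0.003, 2.716]
contact_force: [0.2, -0.2, 1.1]
opening: 1.001
grasp_force: 0.0
```

play_rows --dp '[[-3.75, -0.1, 0], [-3.75, -0.1, 0], [-3.75, -0.1, 0], [-3.75, -0.1, 0], [-3.75, -0.1, 0]]' --rot '[[0, 0, 0], [0, 0, 0], [0, 0, 0], [0, 0, 0], [0, 0, 0]]'

```text
clock: 1.03
eef_pos: [539.4, 433.5, 258.7]
tcp_rot: [-3.141, 0.002, 2.716]
contact_force: [-0.4, -0.9, 0.4]
opening: 1.0
grasp_force: 0.0
```

```bash
python3 - <<'E'
from h import *
s,f=grab('wrist','w1.png');print(s['eef_pos'],s['tcp_rot'])
E
```

```text
[539.39615358 433.47810262 258.70459591] [-3.14129630e+00  1.56980560e-03  2.71616457e+00]
```

View pics/w1.png

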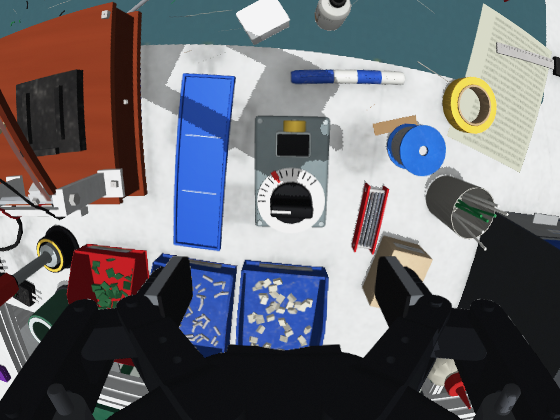

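```bash
python3 - <<'E'
from h import *
im=cv2.imread('pics/w1.png')[:,:,::-1].copy()
s=telemetry.sense();_,f=grab('wrist');hsv=cv2.cvtColor(f['color'],cv2.COLOR_RGB2HSV);im=f['color']
def blob(m):
    n,l,st,c=cv2.connectedComponentsWithStats(m);return [(st[i,4],c[i].round(1).tolist(),(l==i).astype(np.uint8)) for i in np.argsort(-st[1:,4])[:4]+1 if st[i,4]>5]
red=cv2.inRange(hsv,(0,120,80),(8,255,255))|cv2.inRange(hsv,(170,120,80),(180,255,255))
R=np.zeros_like(red);R[160:200,250:325]=red[160:200,250:325]
for a,c,_ in blob(R):print('red',a,c,[onz(f,*c,z,s).round(1) for z in(42,55)])
yl=np.zeros_like(red);yl[110:140,270:320]=cv2.inRange(hsv,(20,100,60),(35,255,255))[110:140,270:320]
for a,c,_ in blob(yl):print('yel',a,c,onz(f,*c,115,s).round(1))
d=np.zeros_like(red);d[170:235,255:330]=cv2.inRange(hsv,(0,0,0),(180,255,70))[170:235,255:330]
for a,c,_ in blob(d)[:2]:print('dark',a,c,onz(f,*c,84,s).round(1))
w=np.zeros_like(red);w[203:222,262:302]=cv2.inRange(hsv,(0,0,140),(180,60,255))[203:222,262:302]
for a,c,_ in blob(w)[:3]:print('white',a,c,onz(f,*c,84,s).round(1))
bl=np.zeros_like(red);bl[68:255,165:245]=cv2.inRange(hsv,(100,120,60),(125,255,255))[68:255,165:245]
a,c,m=blob(bl)[0];b=cv2.boxPoints(cv2.minAreaRect(cv2.findContours(m,0,2)[0][0]));P=np.array([onz(f,*p,9,s) for p in b])
print('tray',a,P.round(1).tolist(),P.mean(0),np.linalg.norm(np.diff(P,axis=0),axis=1))
gr=np.zeros_like(red);q=im.astype(int);gr[105:240,245:340]=((abs(q[...,0]-110)<50)&(q[...,2]-q[...,0]<40)&(q.max(2)<150)).astype(np.uint8)[105:240,245:340]
a,c,m=blob(gr)[0];b=cv2.boxPoints(cv2.minAreaRect(cv2.findContours(m,0,2)[0][0]));P=np.array([onz(f,*p,40,s) for p in b])
print('box',a,b.round().tolist(),P.round(1).tolist(),P.mean(0),np.linalg.norm(np.diff(P,axis=0),axis=1))
c=im[150:245,245:340];cv2.imwrite('pics/dial.png',cv2.resize(c[:,:,::-1],(570,570),interpolation=2))
E
```

```text
red 53 [275.1, 178.6] [array([534.3, 425.1,  42. ]), array([532.1, 426.5,  55. ])]
yel 246 [293.8, 128.9] [488.3 466.4 115. ]
dark 1325 [291.3, 204.8] [558.6 433.2  84. ]
dark 7 [292.0, 175.0] [530.9 446.4  84. ]
white 223 [269.9, 213.4] [558.  409.5  84. ]
tray 8612 [[564.6, 246.2, 9.0], [371.8, 372.7, 9.0], [407.8, 428.6, 9.0], [599.6, 312.3, 9.0]] [485.95755911 339.94414063   9.        ] [230.609811    66.50573166 224.39057423]
box 3997 [[245.0, 105.0], [339.0, 105.0], [339.0, 227.0], [245.0, 227.0]] [[445.3, 429.4, 40.0], [487.6, 524.1, 40.0], [619.1, 469.7, 40.0], [572.7, 367.9, 40.0]] [531.16345529 447.77081214  40.        ] [103.68857166 142.24586647 111.84875797]
```

View pics/dial.png

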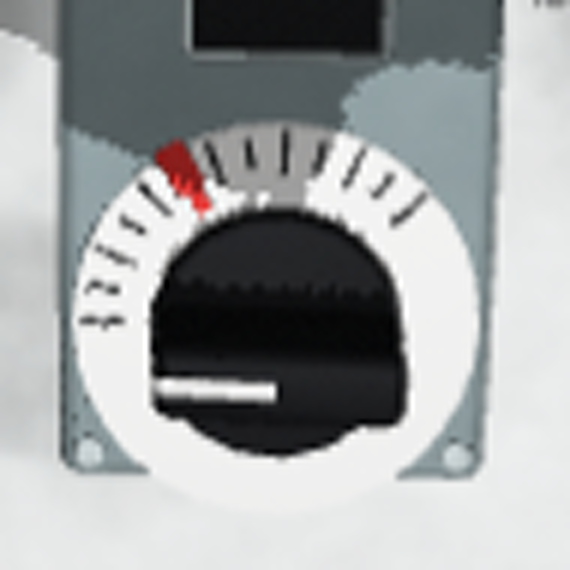

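```bash
python3 - <<'E'
from h import *
s,f=grab('wrist')
p=lambda u,v,z:onz(f,245+u/6,150+v/6,z,s)
# disc ellipse: edges at left 75,right 480, top 122,bottom 512
print('disc', [((p(75,317,z)+p(480,317,z))/2).round(1) for z in(40,43)],[((p(278,122,z)+p(278,512,z))/2).round(1) for z in (40,43)], np.linalg.norm(p(75,317,42)-p(480,317,42)))
l,rr=p(152,392,84),p(405,394,84);print('bar',(l+rr)/2,np.linalg.norm(l-rr))
w0,w1=p(155,388,84),p(277,392,84);d=w0-w1;print('line dir',np.arctan2(d[1],d[0]),'inner end',w1)
c=((p(75,317,42)+p(480,317,42))/2+(p(278,122,42)+p(278,512,42))/2)/2
for z in(42,45,50):
  for q in((175,150),(188,180),(205,210)):
    e=p(*q,z)-c;print(z,q,np.linalg.norm(e).round(1),np.arctan2(e[1],e[0]).round(3))
# box edges: top corners bottom-left (62,465) bottom-right(485,468)
a,b=p(62,468,40),p(485,470,40);e=a-b;print('box -x dir',np.arctan2(e[1],e[0]),np.linalg.norm(e))
a,b=onz(f,256,118,40,s),onz(f,328,118,40,s);e=a-b;print('box -x dir far',np.arctan2(e[1],e[0]),np.linalg.norm(e),a,b)
a,b=onz(f,256,118,40,s),onz(f,255.3,227,40,s);e=a-b;print('box y dir',np.arctan2(e[1],e[0]),np.linalg.norm(e))
E
```

```text
disc [array([566.7, 431. ,  40. ]), array([565.9, 431.2,  43. ])] [array([567.7, 430.5,  40. ]), array([566.9, 430.8,  43. ])] 77.79075600150678
bar [567.57894627 429.63289612  84.        ] 43.3271428759372
line dir -2.0294093743454105 inner end [567.28082777 429.44505484  84.        ]
42 (175, 150) 38.3 -3.032
42 (188, 180) 32.2 -3.006
42 (205, 210) 25.6 -2.991
45 (175, 150) 38.9 -3.042
45 (188, 180) 32.8 -3.018
45 (205, 210) 26.3 -3.006
50 (175, 150) 40.3 -3.057
50 (188, 180) 34.4 -3.036
50 (205, 210) 28.2 -3.03
box -x dir -2.0012214118847864 83.71984769750014
box -x dir far -1.9908269696904437 79.49994752349043 [462.06642502 435.09458665  40.        ] [494.48558401 507.68411611  40.        ]
box y dir 2.692477068527907 126.74724562526815
```

play_rows --dp '[[-0.67, 0.21, 1.4], [-0.67, 0.21, 1.4], [-0.67, 0.21, 1.4], [-0.67, 0.21, 1.4], [-0.67, 0.21, 1.4]]' --rot '[[0, 0, -1.1], [0, 0, -2.2], [0, 0, -3.3], [0, 0, -4.4], [0, 0, -5]]' --fingers 0.45

```text
clock: 1.6
eef_pos: [561.5, 433.7, 202.5]
tcp_rot: [-3.141, -0.002, -3.032]
contact_force: [-0.3, 0.8, 0.3]
opening: 0.452
grasp_force: 0.0
```

play_rows --dp '[[0, 0, 0], [0, 0, 0], [0, 0, 0], [0, 0, 0], [0, 0, 0]]' --rot '[[0, 0, -1.1], [0, 0, -2.2], [0, 0, -3.3], [0, 0, -4.4], [0, 0, -5]]'

```text
clock: 2.02
eef_pos: [561.5, 434.0, 203.3]
tcp_rot: [3.141, -0.0, -2.508]
contact_force: [-0.1, 0.0, -0.1]
opening: 0.45
grasp_force: 0.0
```

play_rows --dp '[[0, 0, 0], [0, 0, 0], [0, 0, 0], [0, 0, 0], [0, 0, 0]]' --rot '[[0, 0, -1.1], [0, 0, -2.2], [0, 0, -3.3], [0, 0, -4.4], [0, 0, -4.65]]'

```text
clock: 2.43
eef_pos: [561.5, 434.0, 203.4]
tcp_rot: [3.141, -0.0, -2.02]
contact_force: [0.1, -0.3, 0.2]
opening: 0.452
grasp_force: 0.0
```

```bash
python3 - <<'E'
from h import *
s,f=grab('wrist','w2.png');print(s['qpos'].round(2))
cmd([567.5,430,60],-2.03)
u,v=proj(f,[567.5,430,70],s);print(u,v)
E
```

```text
[ 0.66  0.51  1.46  0.    1.18 -2.04]
now [561.5 434.  203.4] [ 3.141 -0.    -2.023] dp [0.024, -0.18, 3.584] rot [0.005, -0.001, 0.068]
275.47114781054995 194.69560364481197
```

View pics/w2.png

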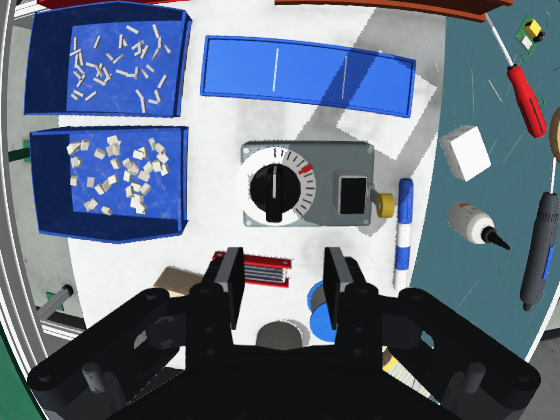

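play_rows --dp '[[0.02, -0.2, 0.9], [0.02, -0.2, 1.8], [0.02, -0.2, 2.6], [0.02, -0.2, 3.3], [0.02, -0.2, 3.55]]' --rot '[[0, 0, 0], [0, 0, 0], [0, 0, 0], [0, 0, 0], [0, 0, 0]]'

```text
clock: 2.9
eef_pos: [566.6, 427.7, 56.7]
tcp_rot: [3.138, -0.006, -2.029]
contact_force: [-1.8, -0.2, -0.2]
opening: 0.446
grasp_force: 0.0
```

play_rows --dp '[[0, 0, 0], [0, 0, 0], [0, 0, 0], [0, 0, 0], [0, 0, 0]]' --rot '[[0, 0, 0], [0, 0, 0], [0, 0, 0], [0, 0, 0], [0, 0, 0]]' --fingers 0 --grip_force 30

```text
clock: 3.32
eef_pos: [568.6, 429.5, 62.2]
tcp_rot: [3.14, 0.0, -2.03]
contact_force: [-5.2, 4.0, -10.8]
opening: 0.161
grasp_force: 33.5
```

```bash
python3 - <<'E'
from h import *
cmd([567.5,430,60],-3.02)
E
```

```text
now [568.6 429.5  62.2] [ 3.14  0.   -2.03] dp [0.002, 0.031, 0.054] rot [0.018, -0.008, 9.458]
```

play_rows --dp '[[0, 0, 0], [0, 0, 0], [0, 0, 0], [0, 0, 0], [0, 0, 0]]' --rot '[[0, 0, 0.9], [0, 0, 1.9], [0, 0, 2.9], [0, 0, 3.9], [0, 0, 4.75]]'

```text
clock: 3.73
eef_pos: [568.7, 429.3, 62.1]
tcp_rot: [3.14, -0.001, -2.532]
contact_force: [-5.8, 3.1, -10.7]
opening: 0.157
grasp_force: 33.5
```

play_rows --dp '[[0, 0, 0], [0, 0, 0], [0, 0, 0], [0, 0, 0], [0, 0, 0]]' --rot '[[0, 0, 0.9], [0, 0, 1.9], [0, 0, 2.9], [0, 0, 3.9], [0, 0, 4.7]]'

```text
clock: 4.15
eef_pos: [568.7, 429.2, 62.1]
tcp_rot: [3.141, -0.002, -3.024]
contact_force: [-5.0, 3.5, -10.4]
opening: 0.156
grasp_force: 33.5
```

play_rows --dp '[[0, 0, 0], [0, 0, 0], [0, 0, 0]]' --rot '[[0, 0, 0], [0, 0, 0], [0, 0, 0]]'

```text
clock: 4.4
eef_pos: [568.7, 429.2, 62.2]
tcp_rot: [3.141, -0.002, -3.019]
contact_force: [-4.3, 3.3, -10.9]
opening: 0.155
grasp_force: 33.5
```

play_rows --dp '[[0, 0, 0], [0, 0, 0], [0, 0, -1], [0, 0, -2], [0, 0, -3.5]]' --rot '[[0, 0, 0], [0, 0, 0], [0, 0, 0], [0, 0, 0], [0, 0, 0]]' --fingers 0.45

```text
clock: 4.82
eef_pos: [570.4, 428.5, 185.6]
tcp_rot: [3.141, 0.001, -3.019]
contact_force: [0.4, 1.1, 0.0]
opening: 0.451
grasp_force: 0.0
```

play_rows --dp '[[0, 0, 0], [0, 0, 0]]' --rot '[[0, 0, 0], [0, 0, 0]]'

```text
clock: 4.98
eef_pos: [572.6, 430.1, 188.8]
tcp_rot: [3.137, 0.008, -3.019]
contact_force: [0.7, 0.1, 0.0]
opening: 0.451
grasp_force: 0.0
```

```bash
python3 - <<'E'
from h import *
s,f=grab('wrist');print(s['eef_pos'],s['tcp_rot'],s['qpos'].round(2))
c=f['color'][90:330,60:380]
u,v=[int(x) for x in proj(f,[567.5,430,60],s)];print(u,v)
c=f['color'][v-60:v+60,u-75:u+75];cv2.imwrite('pics/w3.png',cv2.resize(c[:,:,::-1],(750,600),interpolation=2))
E
```

```text
[572.63808925 430.144086   188.82901628] [ 3.13702441  0.008391   -3.01905898] [ 0.64  0.53  1.46 -0.    1.14 -1.05]
283 189
```

View pics/w3.png

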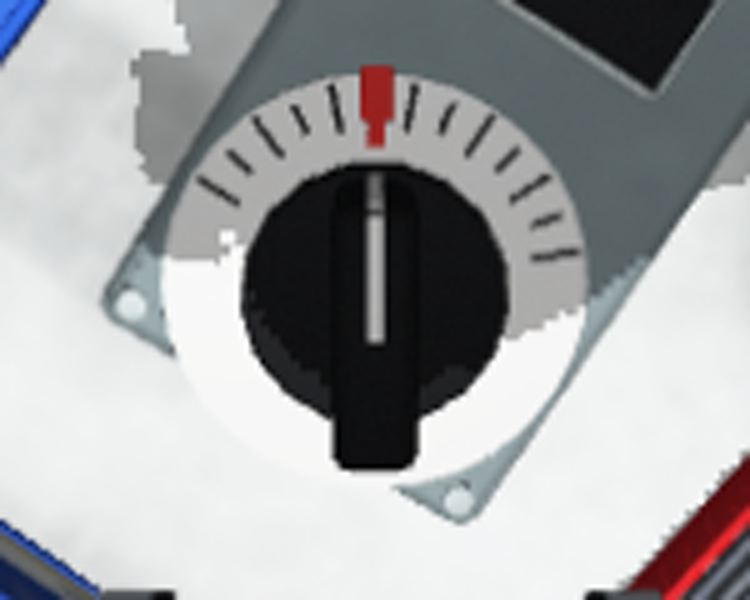

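play_rows --dp '[[-0.3, -3.5, -0.5], [-0.3, -3.5, -0.5], [-0.3, -3.5, -0.5], [-0.3, -3.5, -0.5], [-0.3, -3.5, -0.5]]' --rot '[[0, 0, 0], [0, 0, 0], [0, 0, 0], [0, 0, 0], [0, 0, 0]]' --fingers 0.6

```text
clock: 5.45
eef_pos: [600.0, 287.0, 202.9]
tcp_rot: [-3.14, -0.0, -3.022]
contact_force: [0.6, 1.2, -1.1]
opening: 0.603
grasp_force: 0.0
```

play_rows --dp '[[-0.3, -3.5, 0], [-0.3, -3.5, 0], [-0.3, -3.5, 0], [-0.3, -3.5, 0], [-0.3, -3.5, 0]]' --rot '[[0, 0, 0], [0, 0, 0], [0, 0, 0], [0, 0, 0], [0, 0, 0]]'

```text
clock: 5.87
eef_pos: [628.6, 150.7, 202.2]
tcp_rot: [-3.141, -0.001, -3.022]
contact_force: [-0.3, 0.6, -0.2]
opening: 0.599
grasp_force: 0.0
```

play_rows --dp '[[-0.3, -3.5, 0], [-0.3, -3.5, 0], [-0.3, -3.5, 0], [-0.3, -3.5, 0], [-0.3, -3.5, 0]]' --rot '[[0, 0, 0], [0, 0, 0], [0, 0, 0], [0, 0, 0], [0, 0, 0]]'

```text
clock: 6.28
eef_pos: [657.9, 14.1, 202.3]
tcp_rot: [-3.141, -0.0, -3.022]
contact_force: [-0.5, -0.1, -0.3]
opening: 0.601
grasp_force: 0.0
```

```bash
python3 - <<'E'
from h import *
s,f=grab('wrist','w4.png');print(s['eef_pos'],s['tcp_rot'],s['qpos'].round(2))
np.save('w4.npy',dict(s=s,f=f),allow_pickle=True)
E
```

```text
[657.92103471  14.14515687 202.34890003] [-3.14135043e+00 -2.92318622e-04 -3.02159860e+00] [ 0.02  0.43  1.58 -0.    1.13 -1.67]
```

View pics/w4.png

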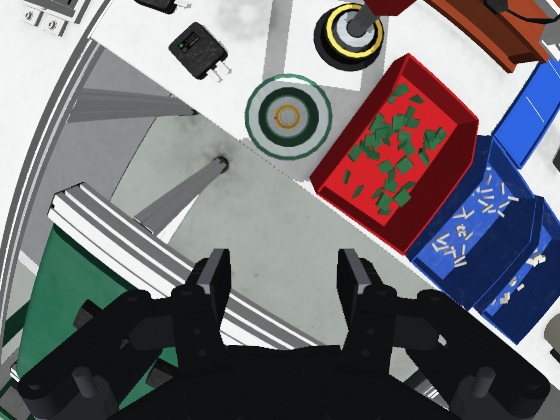

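play_rows --dp '[[0, 0, -0.85], [1, 0.7, -0.85], [2, 1.4, -0.85], [2.3, 1.43, -0.85], [2.3, 1.43, -0.85]]' --rot '[[0, 0, 0], [0, 0, 0], [0, 0, 0], [0, 0, 0], [0, 0, 0]]'

```text
clock: 6.75
eef_pos: [553.8, 65.3, 236.5]
tcp_rot: [3.14, -0.004, -3.016]
contact_force: [0.8, -0.2, -0.8]
opening: 0.596
grasp_force: 0.0
```

```bash
python3 - <<'E'
from h import *
s,f=grab('wrist');s,f=grab('wrist','w5.png');print(s['eef_pos'],s['tcp_rot'])
np.save('w5.npy',dict(s=s,f=f),allow_pickle=True)
d=np.load('w4.npy',allow_pickle=True).item();s4,f4=d['s'],d['f']
g=cv2.cvtColor(f4['color'],cv2.COLOR_RGB2GRAY)
for z,(lo,hi) in((95,(26,34)),(95,(38,48))):
    c=cv2.HoughCircles(cv2.GaussianBlur(g[60:180,220:350],(3,3),0),cv2.HOUGH_GRADIENT,1,60,param1=80,param2=12,minRadius=lo,maxRadius=hi)
    if c is not None:
        u,v,rr=c[0,0];u+=220;v+=60;print('tower',u,v,rr,onz(f4,u,v,z,s4),'expected r',np.hypot(*(np.array(proj(f4,onz(f4,u,v,z,s4)+[0,34 if lo>35 else 23,0],s4))-[u,v])))
a=cv2.resize(f4['color'][87:147,257:317,::-1],(480,480),interpolation=cv2.INTER_CUBIC)
u,v=[int(x) for x in proj(f,[492,59,181],s)];print(u,v)
b=f['color'][:,:,::-1][max(v-75,0):,max(u-75,0):][:150,:150];b=cv2.resize(b,(320,320))
o=np.zeros((480,800,3),np.uint8);o[:,:480]=a;o[:320,480:]=b
cv2.imwrite('pics/c1.png',o)
E
```

```text
[556.43496046  64.65220677 237.01463951] [ 3.14055891e+00 -1.03474860e-03 -3.01569880e+00]
tower 287.5 115.5 30.3 [588.51613008   8.6488922   95.        ] expected r 30.124965153563863
tower 288.5 116.5 43.6 [589.18868056   9.49636093  95.        ] expected r 44.32960654463406
287 123
```

View pics/c1.png

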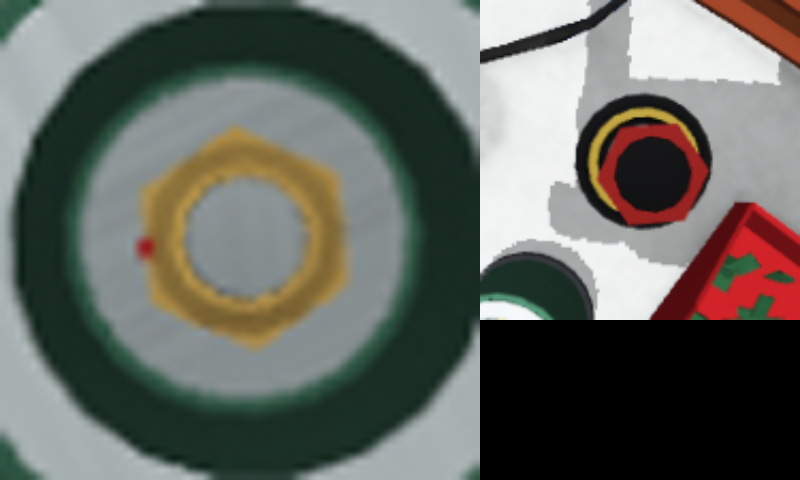

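```bash
cat > m.py <<'E'
from h import *
def hexang(f,s,m,z):
    c=max(cv2.findContours(m,0,cv2.CHAIN_APPROX_NONE)[0],key=cv2.contourArea)[:,0]
    P=np.array([onz(f,*p,z,s)[:2] for p in cv2.convexHull(c)[:,0].astype(float)])
    a=np.array([onz(f,*p,z,s)[:2] for p in c.astype(float)])
    M=cv2.moments(a.astype(np.float32)*1);ctr=np.array([M['m10'],M['m01']])/M['m00']
    q=a-ctr;th=np.arctan2(q[:,1],q[:,0]);rr=np.hypot(*q.T);k=np.argsort(th);g=np.linspace(-np.pi,np.pi,361)[:-1]
    ri=np.interp(g,th[k],rr[k],period=2*np.pi);F=(ri*np.exp(-6j*g)).mean()
    return ctr,(-np.angle(F)/6)%(np.pi/3),ri.mean(),abs(F)   # corner angle
E
python3 - <<'E'
from m import *
for n,z in(('w4',26.5),('w5',181)):
    d=np.load(n+'.npy',allow_pickle=True).item();s,f=d['s'],d['f'];h=cv2.cvtColor(f['color'],cv2.COLOR_RGB2HSV);m=np.zeros(h.shape[:2],np.uint8)
    if n=='w4':
        m[95:140,265:310]=cv2.inRange(h,(12,70,60),(28,255,255))[95:140,265:310]
    else:
        R=cv2.inRange(h,(0,120,60),(8,255,255))|cv2.inRange(h,(170,120,60),(180,255,255));m[85:173,252:330]=R[85:173,252:330]
        n_,l,st,c=cv2.connectedComponentsWithStats(m);m=(l==1+np.argmax(st[1:,4])).astype(np.uint8)
    print(n,hexang(f,s,m,z))
    if n=='w5':
        y=np.zeros_like(m);y[80:190,230:330]=cv2.inRange(h,(20,100,80),(35,255,255))[80:190,230:330]
        p=cv2.findNonZero(y);print('yellow',cv2.minEnclosingCircle(p));(u,v),rr=cv2.minEnclosingCircle(p);print(onz(f,u,v,36,s))
        c=np.concatenate(cv2.findContours(y,0,1)[0])[:,0];Q=np.array([onz(f,*q,36,s)[:2] for q in c.astype(float)]);(cc,rr)=cv2.minEnclosingCircle(Q.astype(np.float32));print(cc,rr)
E
```

```text
w4 (array([589.32983875,   9.13364214]), np.float64(0.21811760551795467), np.float64(12.091525495410988), np.float64(0.3419654700426338))
w5 (array([494.99154216,  62.3692393 ]), np.float64(0.7350288068994089), np.float64(14.532277862609297), np.float64(0.4091144825138144))
yellow ((300.0, 143.0), 48.549041748046875)
[514.06279418  76.83403601  36.        ]
(514.4146118164062, 77.61730194091797) 52.099952697753906
```

```bash
python3 - <<'E'
from h import *
cmd([495,62.4,215],2.829)
E
```

```text
now [558.2  64.  237.2] [ 3.141e+00  1.000e-03 -3.016e+00] dp [1.573, 0.157, 0.555] rot [0.007, 0.003, 4.183]
```

play_rows --dp '[[0.8, 0.1, 0.2], [1.57, 0.16, 0.5], [1.57, 0.16, 0.55], [1.57, 0.16, 0.55], [1.57, 0.16, 0.55]]' --rot '[[0, 0, 1], [0, 0, 2], [0, 0, 3], [0, 0, 4.18], [0, 0, 4.18]]'

```text
clock: 7.27
eef_pos: [496.5, 61.0, 214.9]
tcp_rot: [3.141, 0.0, 2.821]
contact_force: [0.7, 0.8, -0.5]
opening: 0.602
grasp_force: 0.0
```

play_rows --dp '[[0, 0, 0], [0, 0, 0], [0, 0, 0]]' --rot '[[0, 0, 0], [0, 0, 0], [0, 0, 0]]'

```text
clock: 7.52
eef_pos: [496.5, 60.4, 215.0]
tcp_rot: [3.141, 0.0, 2.83]
contact_force: [0.5, -1.0, -0.1]
opening: 0.601
grasp_force: 0.0
```

```bash
python3 - <<'E'
from m import *
s,f=grab('wrist','w6.png')
cmd([495,62.4,137],2.829)
print(proj(f,[495,62.4,181],s))
h=cv2.cvtColor(f['color'],cv2.COLOR_RGB2HSV);R=cv2.inRange(h,(0,120,60),(8,255,255))|cv2.inRange(h,(170,120,60),(180,255,255))
n_,l,st,c=cv2.connectedComponentsWithStats(R);print([(st[i].tolist(),c[i].round().tolist()) for i in range(1,n_) if st[i,4]>300])
for i in range(1,n_):
    if st[i,4]>300: print(i,hexang(f,s,(l==i).astype(np.uint8),181))
cv2.imwrite('pics/w6.png',f['color'][:,:,::-1])
E
```

```text
now [496.4  60.4 215. ] [3.141 0.    2.829] dp [0.048, 0.038, 1.949] rot [0.001, 0.001, -0.001]
(np.float64(286.1861241990359), np.float64(233.82205876043267))
[([164, 0, 324, 124, 18031], [318.0, 57.0]), ([513, 0, 34, 66, 559], [529.0, 32.0]), ([307, 176, 125, 161, 9790], [370.0, 245.0]), ([262, 189, 48, 71, 1686], [285.0, 219.0])]
1 (array([403.11098703, 117.63481852]), np.float64(0.5251751783457337), np.float64(43.349391154287666), np.float64(1.0315080852130107))
3 (array([412.67672193, 261.10641059]), np.float64(0.20713382747229092), np.float64(7.514939154395847), np.float64(1.8393263660221435))
8 (array([522.63574344, 108.66842859]), np.float64(0.30649102362868114), np.float64(34.449094325509336), np.float64(1.9640034123582548))
9 (array([490.23251722,  63.56083622]), np.float64(0.759884578673399), np.float64(16.9928501753449), np.float64(0.06510051338897921))
```

play_rows --dp '[[0.05, 0.04, 0.7], [0.05, 0.04, 1.4], [0.05, 0.04, 1.95], [0.05, 0.04, 1.95], [0.05, 0.04, 1.95]]' --rot '[[0, 0, 0], [0, 0, 0], [0, 0, 0], [0, 0, 0], [0, 0, 0]]'

```text
clock: 7.98
eef_pos: [493.9, 62.2, 136.4]
tcp_rot: [-3.141, -0.002, 2.827]
contact_force: [0.3, 0.5, 0.8]
opening: 0.599
grasp_force: 0.0
```

play_rows --dp '[[0, 0, 0], [0, 0, 0], [0, 0, 0], [0, 0, 0], [0, 0, 0]]' --rot '[[0, 0, 0], [0, 0, 0], [0, 0, 0], [0, 0, 0], [0, 0, 0]]' --fingers 0 --grip_force 60

```text
clock: 8.4
eef_pos: [495.7, 62.4, 138.6]
tcp_rot: [3.14, 0.003, 2.827]
contact_force: [0.3, -0.7, 7.7]
opening: 0.32
grasp_force: 59.7
```

play_rows --dp '[[0, 0, -0.7], [0, 0, -1.4], [0, 0, -2.1], [0, 0, -2.7], [0, 0, -3.0]]' --rot '[[0, 0, 0], [0, 0, 0], [0, 0, 0], [0, 0, 0], [0, 0, 0]]'

```text
clock: 8.82
eef_pos: [495.6, 62.5, 260.7]
tcp_rot: [3.14, 0.004, 2.827]
contact_force: [0.5, 0.3, -2.4]
opening: 0.322
grasp_force: 60.3
```

```bash
python3 - <<'E'
from m import *
s,f=grab('wrist','w7.png')
cmd([589,9,255],3.356)
E
```

```text
now [496.3  62.5 261.8] [3.139 0.006 2.827] dp [-2.616, -0.556, 0.185] rot [0.011, 0.062, -5.054]
```

View pics/w7.png

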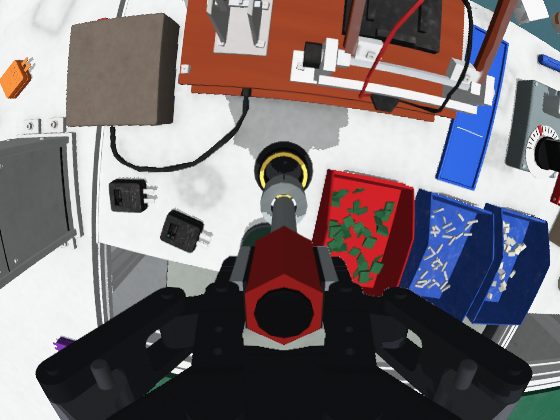

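play_rows --dp '[[-0.8, -0.2, 0], [-1.6, -0.4, 0], [-2.6, -0.56, 0], [-2.62, -0.56, 0], [-2.62, -0.56, 0]]' --rot '[[0, 0, -1], [0, 0, -2], [0, 0, -3], [0, 0, -4], [0, 0.06, -5.05]]'

```text
clock: 9.28
eef_pos: [588.3, 7.4, 255.9]
tcp_rot: [3.14, -0.007, -2.924]
contact_force: [-0.3, -0.2, -3.4]
opening: 0.32
grasp_force: 60.4
```

play_rows --dp '[[0, 0, 0], [0, 0, 0], [0, 0, 0]]' --rot '[[0, 0, 0], [0, 0, 0], [0, 0, 0]]'

```text
clock: 9.53
eef_pos: [586.7, 8.7, 256.6]
tcp_rot: [3.14, -0.006, -2.931]
contact_force: [-0.7, 0.3, -2.7]
opening: 0.32
grasp_force: 60.4
```

```bash
python3 - <<'E'
from m import *
s,f=grab('wrist','w8.png')
cmd([589,9.1,160],3.356)
for k in range(0,7): 
    t=k*np.pi/3
E
```

```text
now [586.7   8.8 256.8] [ 3.14  -0.006 -2.93 ] dp [-0.072, -0.008, 2.421] rot [0.016, -0.059, -0.03]
```

play_rows --dp '[[-0.07, 0, 0], [-0.07, 0, 0.6], [-0.07, 0, 1.2], [-0.07, 0, 1.7], [-0.07, 0, 2.1]]' --rot '[[0, -0.05, 0], [0, -0.05, 0], [0, -0.05, 0], [0, -0.05, 0], [0, -0.05, 0]]'

```text
clock: 10.0
eef_pos: [588.8, 9.5, 171.6]
tcp_rot: [3.14, -0.001, -2.929]
contact_force: [-0.4, -0.3, -2.2]
opening: 0.319
grasp_force: 61.9
```

play_rows --dp '[[0, 0, 0], [0, 0, 0.1], [0, 0, 0.2], [0, 0, 0.3], [0, 0, 0.3]]' --rot '[[0, 0, 0], [0, 0, 0], [0, 0, 0], [0, 0, 0], [0, 0, 0]]'

```text
clock: 10.42
eef_pos: [589.5, 9.2, 161.1]
tcp_rot: [3.14, -0.0, -2.928]
contact_force: [-0.6, -0.0, -2.5]
opening: 0.319
grasp_force: 61.8
```

play_rows --dp '[[0, 0, 0.06], [0, 0, 0.12], [0, 0, 0.18], [0, 0, 0.24], [0, 0, 0.3]]' --rot '[[0, 0, 0], [0, 0, 0], [0, 0, 0], [0, 0, 0], [0, 0, 0]]'

```text
clock: 10.83
eef_pos: [589.4, 9.2, 148.7]
tcp_rot: [3.14, -0.001, -2.928]
contact_force: [0.2, -0.0, -1.7]
opening: 0.317
grasp_force: 62.0
```

play_rows --dp '[[0, 0, 0.05], [0, 0, 0.08], [0, 0, 0.08], [0, 0, 0.08], [0, 0, 0.08]]' --rot '[[0, 0, 0], [0, 0, 0], [0, 0, 1], [0, 0, 2], [0, 0, 3]]' --grip_force 90

```text
clock: 11.25
eef_pos: [589.1, 9.4, 145.5]
tcp_rot: [3.14, -0.002, 3.036]
contact_force: [-1.6, 1.1, -3.4]
opening: 0.314
grasp_force: 89.8
```

play_rows --dp '[[0, 0, 0], [0, 0, 0], [0, 0, 0], [0, 0, 0], [0, 0, 0]]' --rot '[[0, 0, 1], [0, 0, 2], [0, 0, 3], [0, 0, 4], [0, 0, 5]]'

```text
clock: 11.67
eef_pos: [589.3, 9.5, 145.5]
tcp_rot: [3.141, -0.002, 2.513]
contact_force: [0.6, 0.5, -3.7]
opening: 0.315
grasp_force: 89.8
```

play_rows --dp '[[0, 0, 0], [0, 0, 0], [0, 0, 0], [0, 0, 0], [0, 0, 0]]' --rot '[[0, 0, 1], [0, 0, 2], [0, 0, 3], [0, 0, 4], [0, 0, 5]]'

```text
clock: 12.08
eef_pos: [589.4, 9.5, 145.5]
tcp_rot: [-3.141, -0.002, 1.989]
contact_force: [0.6, 1.2, -5.3]
opening: 0.316
grasp_force: 89.7
```

```bash
python3 - <<'E'
from h import *
s=telemetry.sense();print(s['wrist_torque'],s['contact_force'],s['tcp_rot'],s['qpos'].round(3),s['eef_pos'])
E
```

```text
[ 0.37256912 -0.22298184  0.2035341 ] [ 0.56157749  1.16264309 -5.31091395] [-3.14142586e+00 -2.02961991e-03  1.98912862e+00] [ 0.012  0.393  1.786  0.002  0.963 -0.407] [589.42080153   9.48341513 145.51843893]
```

play_rows --dp '[[0, 0, 0], [0, 0, 0], [0, 0, 0], [0, 0, 0]]' --rot '[[0, 0, 0.8], [0, 0, 1.6], [0, 0, 2.4], [0, 0, 3]]'

```text
clock: 12.42
eef_pos: [589.5, 9.4, 145.5]
tcp_rot: [-3.141, -0.002, 1.676]
contact_force: [1.3, 1.6, -5.0]
opening: 0.316
grasp_force: 89.8
```

```bash
cat > q.py <<'E'
from h import *
s=telemetry.sense();print(s['wrist_torque'],s['contact_force'],s['tcp_rot'],s['qpos'].round(3),s['eef_pos'])
E
python3 q.py
```

```text
[ 0.20578757 -0.22362624  0.19637901] [ 1.33719699  1.55529135 -5.04425037] [-3.14095123e+00 -1.76830429e-03  1.67573935e+00] [ 0.012  0.393  1.786  0.002  0.963 -0.094] [589.50302583   9.40839898 145.52179864]
```

play_rows --dp '[[0, 0, 0], [0, 0, 0], [0, 0, 0], [0, 0, 0]]' --rot '[[0, 0, 0.6], [0, 0, 1.2], [0, 0, 1.8], [0, 0, 2]]'

```text
clock: 12.75
eef_pos: [589.5, 9.4, 145.5]
tcp_rot: [-3.141, -0.002, 1.468]
contact_force: [1.8, 0.8, -5.8]
opening: 0.314
grasp_force: 89.7
```

```bash
python3 q.py
```

```text
[ 0.19476317 -0.38655666  0.07126694] [ 1.79620401  0.76403009 -5.78529296] [-3.14069546e+00 -1.53586461e-03  1.46762864e+00] [0.012 0.393 1.786 0.002 0.963 0.114] [589.54908892   9.38715328 145.52042823]
```

Turned 1.89 rad so far; continue in steps until the torque rises.

play_rows --dp '[[0, 0, 0], [0, 0, 0], [0, 0, 0], [0, 0, 0]]' --rot '[[0, 0, 0.5], [0, 0, 1], [0, 0, 1.5], [0, 0, 2]]'

```text
clock: 13.08
eef_pos: [589.6, 9.3, 145.5]
tcp_rot: [-3.14, -0.001, 1.26]
contact_force: [1.3, 0.8, -4.8]
opening: 0.315
grasp_force: 89.7
```

```bash
python3 q.py
```

```text
[ 0.19965978 -0.3951125   0.17329142] [ 1.33895972  0.81968064 -4.77240438] [-3.14047001e+00 -1.19764833e-03  1.25990147e+00] [0.012 0.393 1.786 0.002 0.963 0.322] [589.55630266   9.28226824 145.53154968]
```

play_rows --dp '[[0, 0, 0], [0, 0, 0], [0, 0, 0], [0, 0, 0]]' --rot '[[0, 0, 0.5], [0, 0, 1], [0, 0, 1.5], [0, 0, 2]]'

```text
clock: 13.42
eef_pos: [589.6, 9.3, 145.5]
tcp_rot: [-3.14, -0.001, 1.05]
contact_force: [1.0, 0.7, -5.7]
opening: 0.319
grasp_force: 89.7
```

```bash
python3 q.py
```

```text
[ 0.08807028 -0.44033401  0.14808724] [ 1.0328765   0.73868809 -5.70286626] [-3.14026089e+00 -9.42366774e-04  1.05038997e+00] [0.012 0.393 1.786 0.002 0.963 0.532] [589.5571834    9.26589414 145.53391575]
```

play_rows --dp '[[0, 0, 0], [0, 0, 0], [0, 0, 0], [0, 0, 0]]' --rot '[[0, 0, 0.5], [0, 0, 1], [0, 0, 1.5], [0, 0, 2]]'

```text
clock: 13.75
eef_pos: [589.5, 9.2, 145.5]
tcp_rot: [-3.14, -0.001, 0.841]
contact_force: [1.2, -0.0, -6.0]
opening: 0.318
grasp_force: 89.7
```

```bash
python3 q.py
```

```text
[ 0.05295801 -0.39985582  0.18156781] [ 1.15831092 -0.04130175 -6.01097926] [-3.14017639e+00 -5.00798101e-04  8.41056371e-01] [0.012 0.393 1.786 0.002 0.963 0.741] [589.54868722   9.19431182 145.52449481]
```

play_rows --dp '[[0, 0, 0], [0, 0, 0], [0, 0, 0], [0, 0, 0]]' --rot '[[0, 0, 0.5], [0, 0, 1], [0, 0, 1.5], [0, 0, 2]]'

```text
clock: 14.08
eef_pos: [589.6, 9.2, 145.5]
tcp_rot: [-3.14, -0.0, 0.632]
contact_force: [1.2, 0.1, -6.2]
opening: 0.315
grasp_force: 89.7
```

```bash
python3 q.py
```

```text
[-0.0240569  -0.41528846  0.21756674] [ 1.23875937  0.08759305 -6.23993725] [-3.14017845e+00 -1.78605329e-04  6.31656127e-01] [0.012 0.393 1.786 0.002 0.963 0.951] [589.56000902   9.16538841 145.52329774]
```

play_rows --dp '[[0, 0, 0], [0, 0, 0], [0, 0, 0], [0, 0, 0]]' --rot '[[0, 0, 0.4], [0, 0, 0.8], [0, 0, 1.2], [0, 0, 1.5]]'

```text
clock: 14.42
eef_pos: [589.6, 9.1, 145.6]
tcp_rot: [-3.14, 0.0, 0.475]
contact_force: [2.0, -0.8, -4.9]
opening: 0.316
grasp_force: 89.5
```

```bash
python3 q.py
```

```text
[-0.00646104 -0.36982115  0.34652937] [ 2.00765166 -0.82786518 -4.94871384] [-3.14026332e+00  9.53054906e-05  4.75161325e-01] [1.200e-02 3.930e-01 1.786e+00 1.000e-03 9.630e-01 1.107e+00] [589.55570421   9.12283748 145.56948434]
```

play_rows --dp '[[0, 0, 0], [0, 0, 0], [0, 0, 0], [0, 0, 0]]' --rot '[[0, 0, 0.4], [0, 0, 0.8], [0, 0, 1.2], [0, 0, 1.5]]'

```text
clock: 14.75
eef_pos: [589.6, 9.1, 145.7]
tcp_rot: [-3.14, 0.0, 0.318]
contact_force: [0.1, -0.6, -4.7]
opening: 0.316
grasp_force: 89.6
```

```bash
python3 q.py
```

```text
[-0.18309776 -0.28408628  0.16586129] [ 0.11478072 -0.56995636 -4.657978  ] [-3.14045569e+00  2.19368516e-04  3.17918575e-01] [1.200e-02 3.930e-01 1.786e+00 1.000e-03 9.630e-01 1.264e+00] [589.62095708   9.06088789 145.68599251]
```

```bash
python3 - <<'E'
from m import *
s,f=grab('wrist','w9.png');cv2.imwrite('pics/w9c.png',cv2.resize(f['color'][200:360,200:370,::-1],(510,480),interpolation=2))
E
```

```text
(no output)
```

View pics/w9c.png

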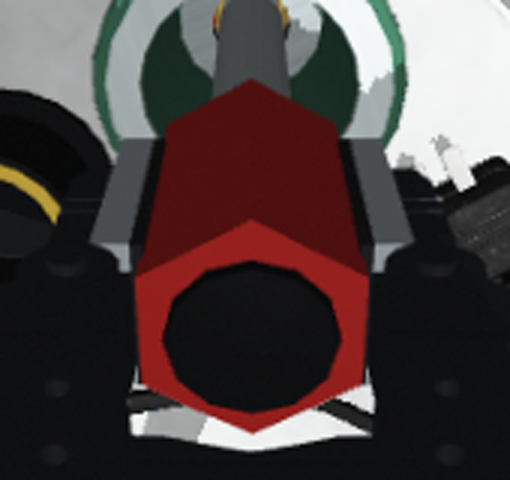

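play_rows --dp '[[0, 0, 0], [0, 0, 0], [0, 0, 0], [0, 0, 0]]' --rot '[[0, 0, 0.3], [0, 0, 0.6], [0, 0, 0.9], [0, 0, 1]]'

```text
clock: 15.13
eef_pos: [589.6, 9.1, 145.5]
tcp_rot: [-3.14, 0.0, 0.214]
contact_force: [1.1, -0.3, -3.4]
opening: 0.313
grasp_force: 92.7
```

```bash
python3 q.py
```

```text
[-0.21673444 -0.21105108 -0.15374617] [ 1.12954165 -0.33040308 -3.35734608] [-3.14023367e+00  3.22684379e-04  2.13640620e-01] [0.012 0.393 1.786 0.002 0.963 1.368] [589.61999276   9.0869239  145.54376677]
```

play_rows --dp '[[0, 0, 0], [0, 0, 0], [0, 0, 0], [0, 0, 0]]' --rot '[[0, 0, 0.3], [0, 0, 0.6], [0, 0, 0.9], [0, 0, 1]]'

```text
clock: 15.47
eef_pos: [589.6, 9.1, 146.0]
tcp_rot: [-3.14, 0.0, 0.109]
contact_force: [1.1, -0.6, -4.2]
opening: 0.315
grasp_force: 92.3
```

```bash
python3 q.py
```

```text
[-0.18606292 -0.21157443  0.00469774] [ 1.12109677 -0.62809571 -4.16216089] [-3.14023415e+00  4.95354458e-04  1.09223387e-01] [0.012 0.393 1.786 0.002 0.964 1.473] [589.59061453   9.12062025 146.00067496]
```

```bash
cat > g.py <<'E'
from m import *
def grip(f,s):
    h=cv2.cvtColor(f['color'],cv2.COLOR_RGB2HSV);m=np.zeros(h.shape[:2],np.uint8)
    m[255:360,225:340]=cv2.inRange(h,(0,120,125),(8,255,255))[255:360,225:340]
    m=m|0;c,a,r_,F=hexang(f,s,m,s['eef_pos'][2]+44);y=s['tcp_rot'][2]
    print('ctr-off',(c-s['eef_pos'][:2]).round(1),'corner-yaw deg',np.degrees((a-y+np.pi/6)%(np.pi/3)-np.pi/6).round(1),r_,F)
if __name__=='__main__':
    s,f=grab('wrist','wa.png');grip(f,s)
    d=cv2.imread('pics/w9.png');f2=dict(f,color=d[:,:,::-1].copy());s2=dict(s,tcp_rot=np.array([-3.14,0,.318]),eef_pos=np.array([589.6,9.1,145.7]));grip(f2,s2)
E
python3 g.py
```

```text
ctr-off [1.7 0.1] corner-yaw deg 0.3 14.224528609145565 0.4257401411352862
ctr-off [1.7 0.4] corner-yaw deg 0.1 14.213061832751837 0.42069141022030043
```

play_rows --dp '[[0, 0, -0.6], [0, 0, -1.2], [0, 0, -1.8], [0, 0, -2.4], [0, 0, -2.7]]' --rot '[[0, 0, 0], [0, 0, 0], [0, 0, 0], [0, 0, 0], [0, 0, 0]]'

```text
clock: 15.93
eef_pos: [590.4, 9.2, 256.9]
tcp_rot: [-3.14, -0.002, 0.111]
contact_force: [0.5, -0.3, -2.3]
opening: 0.314
grasp_force: 92.5
```

play_rows --dp '[[-0.6, 0, 0], [-1.2, 0, 0], [-1.87, 0, 0], [-1.87, 0, 0], [-1.87, 0, 0]]' --rot '[[0, 0, 0], [0, 0, 0], [0, 0, 0], [0, 0, 0], [0, 0, 0]]'

```text
clock: 16.35
eef_pos: [513.9, 0.9, 253.7]
tcp_rot: [-3.14, 0.001, 0.11]
contact_force: [-0.8, 0.3, -2.2]
opening: 0.313
grasp_force: 92.4
```

```bash
cat > nut.py <<'E'
from m import *
def nut(f,s,name):
    h=cv2.cvtColor(f['color'],cv2.COLOR_RGB2HSV);u,v=[int(round(x)) for x in proj(f,[589,9,26.5],s)]
    m=np.zeros(h.shape[:2],np.uint8);b=14;k=18
    m[v-k:v+k,u-k:u+k]=cv2.inRange(h,(12,70,60),(28,255,255))[v-k:v+k,u-k:u+k];print(name,u,v,hexang(f,s,m,26.5))
    R=cv2.inRange(h,(0,110,60),(9,255,255))|cv2.inRange(h,(168,110,60),(180,255,255));m[:]=0;k=22;m[v-k:v+k,u-k:u+k]=R[v-k:v+k,u-k:u+k]
    n,l,st,c=cv2.connectedComponentsWithStats(m)
    for i in range(1,n):
        p=onz(f,*c[i],26.5,s);q=p[:2]-[589.3,9.1];print('dot',st[i,4],c[i].round(1),np.hypot(*q).round(1),'ang',np.arctan2(q[1],q[0]).round(3))
if __name__=='__main__':
    d=np.load('w4.npy',allow_pickle=True).item();nut(d['f'],d['s'],'w4')
    s,f=grab('wrist');s,f=grab('wrist','wb.png');nut(f,s,'now');print(s['eef_pos'],s['tcp_rot'])
E
python3 nut.py; python3 g.py
```

```text
w4 287 116 (array([589.32983875,   9.13364214]), np.float64(0.21811760551795467), np.float64(12.091525495410988), np.float64(0.3419654700426338))
dot 4 [274.5 117.5] 12.2 ang -1.357
now 284 111 (array([589.30250855,   9.13107482]), np.float64(0.9585273035140072), np.float64(12.015759037874659), np.float64(0.4438428803221805))
dot 4 [276.5 119. ] 12.1 ang 2.538
[515.15706486   0.93065629 253.89687747] [-3.14001934e+00  2.74453226e-04  1.09814979e-01]
ctr-off [0.9 0.7] corner-yaw deg 5.7 14.569090585043226 0.5382533822370974
ctr-off [1.7 0.4] corner-yaw deg 0.1 14.21305988223981 0.4206914328495142
```

```bash
python3 - <<'E'
from h import *
cmd([589.5,9.2,254],-0.089)
E
```

```text
now [516.    1.  253.9] [-3.14  0.    0.11] dp [1.85, -0.003, -0.004] rot [-0.014, 0.003, 1.897]
```

play_rows --dp '[[0.6, 0, 0], [1.2, 0, 0], [1.85, 0, 0], [1.85, 0, 0], [1.85, 0, 0]]' --rot '[[0, 0, 0.9], [0, 0, 1.9], [0, 0, 1.9], [0, 0, 1.9], [0, 0, 1.9]]'

```text
clock: 16.92
eef_pos: [590.1, 9.2, 252.9]
tcp_rot: [-3.14, 0.002, -0.089]
contact_force: [-1.0, -0.3, -3.5]
opening: 0.313
grasp_force: 92.3
```

play_rows --dp '[[0, 0, 0.6], [0, 0, 1.2], [0, 0, 1.8], [0, 0, 2.1], [0, 0, 2.3]]' --rot '[[0, 0, 0], [0, 0, 0], [0, 0, 0], [0, 0, 0], [0, 0, 0]]'

```text
clock: 17.33
eef_pos: [587.3, 9.1, 159.9]
tcp_rot: [-3.141, 0.004, -0.089]
contact_force: [-0.3, 0.4, -1.6]
opening: 0.314
grasp_force: 92.5
```

play_rows --dp '[[0, 0, 0.08], [0, 0, 0.16], [0, 0, 0.24], [0, 0, 0.32], [0, 0, 0.38]]' --rot '[[0, 0, 0], [0, 0, 0], [0, 0, 0], [0, 0, 0], [0, 0, 0]]'

```text
clock: 17.75
eef_pos: [588.9, 9.1, 146.9]
tcp_rot: [-3.14, 0.0, -0.09]
contact_force: [0.3, -0.6, -2.4]
opening: 0.318
grasp_force: 92.5
```

```bash
python3 q.py;python3 g.py|head -1
```

```text
[ 0.02126339  0.01111986 -0.02808722] [ 0.29411698 -0.61244388 -2.43604382] [-3.14017528e+00  2.24194124e-04 -8.98080625e-02] [0.012 0.39  1.787 0.002 0.965 1.672] [588.907047     9.12010085 146.9005181 ]
ctr-off [ 1.7 -0.3] corner-yaw deg 0.1 14.175416063634957 0.42958786281374167
```

play_rows --dp '[[0, 0, 0], [0, 0, 0], [0, 0, 0], [0, 0, 0]]' --rot '[[0, 0, 0.5], [0, 0, 1], [0, 0, 1.5], [0, 0, 1.5]]'

```text
clock: 18.13
eef_pos: [588.8, 9.1, 146.8]
tcp_rot: [-3.14, 0.001, -0.249]
contact_force: [-0.3, -0.9, -3.1]
opening: 0.312
grasp_force: 92.5
```

```bash
python3 q.py
```

```text
[ 0.05690286 -0.03208117  0.04579053] [-0.32386443 -0.92037667 -3.12916497] [-3.14034234e+00  9.07402760e-04 -2.49228824e-01] [0.012 0.39  1.787 0.002 0.965 1.831] [588.75426982   9.1422626  146.83872937]
```

play_rows --dp '[[0, 0, 0], [0, 0, 0], [0, 0, 0]]' --rot '[[0, 0, 0.3], [0, 0, 0.6], [0, 0, 0.6]]'

```text
clock: 18.38
eef_pos: [588.8, 9.2, 146.8]
tcp_rot: [-3.14, 0.001, -0.309]
contact_force: [-0.1, 0.8, -1.8]
opening: 0.312
grasp_force: 92.4
```

```bash
python3 q.py
```

```text
[ 0.13294634 -0.07436031  0.08267919] [-0.10003695  0.76408219 -1.76390575] [-3.14032988e+00  1.01551288e-03 -3.09344105e-01] [0.012 0.391 1.787 0.002 0.965 1.891] [588.76096542   9.2005708  146.77620898]
```

play_rows --dp '[[0, 0, 0], [0, 0, 0], [0, 0, 0]]' --rot '[[0, 0, 0.3], [0, 0, 0.6], [0, 0, 0.6]]'

```text
clock: 18.63
eef_pos: [588.8, 9.2, 146.8]
tcp_rot: [-3.14, 0.001, -0.372]
contact_force: [0.2, 0.7, -2.1]
opening: 0.31
grasp_force: 92.5
```

```bash
python3 q.py;python3 g.py|head -1
```

```text
[ 0.14728828 -0.07580307  0.13851311] [ 0.16988012  0.69951305 -2.10168365] [-3.14036083e+00  1.05855264e-03 -3.71701241e-01] [0.012 0.391 1.787 0.002 0.965 1.954] [588.78350346   9.21210161 146.78920572]
ctr-off [ 1.7 -0.7] corner-yaw deg 0.1 14.173174354285152 0.4283260554239948
```

play_rows --dp '[[0, 0, 0], [0, 0, 0], [0, 0, 0]]' --rot '[[0, 0, 0.4], [0, 0, 0.7], [0, 0, 0.7]]'

```text
clock: 18.93
eef_pos: [588.8, 9.2, 146.8]
tcp_rot: [-3.14, 0.001, -0.445]
contact_force: [0.6, 0.1, -1.8]
opening: 0.314
grasp_force: 92.6
```

```bash
python3 q.py;python3 g.py|head -1
```

```text
[ 0.26436511 -0.03666094  0.09944338] [ 0.62195591  0.09894497 -1.78613786] [-3.14043682e+00  1.18647937e-03 -4.45076625e-01] [1.200e-02 3.910e-01 1.787e+00 2.000e-03 9.650e-01 2.027e+00] [588.77806219   9.22749342 146.77073583]
ctr-off [ 1.6 -0.8] corner-yaw deg 0.1 14.180509631198902 0.43730319000295503
```

play_rows --dp '[[0, 0, 0], [0, 0, 0], [0, 0, 0]]' --rot '[[0, 0, 0.4], [0, 0, 0.7], [0, 0, 0.7]]'

```text
clock: 19.23
eef_pos: [588.8, 9.2, 146.8]
tcp_rot: [-3.14, 0.001, -0.518]
contact_force: [0.4, 1.0, -0.2]
opening: 0.317
grasp_force: 92.7
```

```bash
python3 q.py;python3 g.py|head -1
```

```text
[ 0.26947659 -0.04262977  0.06419497] [ 0.36815193  1.0201754  -0.19127501] [-3.14049684e+00  1.24485034e-03 -5.18300452e-01] [1.200e-02 3.910e-01 1.787e+00 2.000e-03 9.650e-01 2.100e+00] [588.79896815   9.23900896 146.76446852]
ctr-off [ 1.5 -1. ] corner-yaw deg 0.3 14.18371380329264 0.43495604761872075
```

play_rows --dp '[[0, 0, 0], [0, 0, 0], [0, 0, 0]]' --rot '[[0, 0, 0.4], [0, 0, 0.7], [0, 0, 0.7]]'

```text
clock: 19.53
eef_pos: [588.8, 9.2, 146.7]
tcp_rot: [-3.141, 0.001, -0.591]
contact_force: [1.2, 2.1, 0.8]
opening: 0.316
grasp_force: 92.7
```

```bash
python3 q.py
```

```text
[ 0.39334684 -0.13114002  0.23922014] [1.24157955 2.05198313 0.80646098] [-3.14065612e+00  1.28225103e-03 -5.91247972e-01] [1.200e-02 3.910e-01 1.787e+00 2.000e-03 9.650e-01 2.173e+00] [588.79581163   9.20487167 146.71510047]
```

play_rows --dp '[[0, 0, 0], [0, 0, 0], [0, 0, 0]]' --rot '[[0, 0, 0.4], [0, 0, 0.7], [0, 0, 0.7]]'

```text
clock: 19.78
eef_pos: [588.8, 9.2, 146.7]
tcp_rot: [-3.141, 0.001, -0.664]
contact_force: [0.8, 1.6, -1.4]
opening: 0.318
grasp_force: 92.6
```

```bash
python3 q.py;python3 g.py|head -1
```

```text
[ 0.40671016 -0.24030162  0.26467081] [ 0.80471117  1.61733044 -1.41446704] [-3.14073955e+00  1.32256138e-03 -6.64233101e-01] [1.200e-02 3.910e-01 1.787e+00 2.000e-03 9.650e-01 2.246e+00] [588.82308971   9.23351066 146.67809594]
ctr-off [ 1.4 -1.2] corner-yaw deg 0.4 14.156457925467453 0.42865282878302796
```

play_rows --dp '[[0, 0, 0], [0, 0, -0.6], [0, 0, -1.2], [0, 0, -2], [0, 0, -2.7]]' --rot '[[0, 0, 0], [0, 0, 0], [0, 0, 0], [0, 0, 0], [0, 0, 0]]'

```text
clock: 20.25
eef_pos: [588.0, 8.7, 255.4]
tcp_rot: [3.141, 0.003, -0.664]
contact_force: [-0.2, 0.4, -3.1]
opening: 0.315
grasp_force: 99.5
```

play_rows --dp '[[-0.6, 0, 0], [-1.2, 0, 0], [-1.87, 0, 0], [-1.87, 0, 0], [-1.87, 0, 0]]' --rot '[[0, 0, 0], [0, 0, 0], [0, 0, 0], [0, 0, 0], [0, 0, 0]]'

```text
clock: 20.67
eef_pos: [528.7, 55.5, 254.6]
tcp_rot: [3.141, 0.002, -0.663]
contact_force: [0.3, 0.4, -2.5]
opening: 0.312
grasp_force: 99.7
```

```bash
python3 nut.py
```

```text
w4 287 116 (array([589.32983875,   9.13364214]), np.float64(0.21811760551795467), np.float64(12.091525495410988), np.float64(0.3419654700426338))
dot 4 [274.5 117.5] 12.2 ang -1.357
now 283 110 (array([589.23962656,   8.97948025]), np.float64(0.7427620371866624), np.float64(12.014920356333437), np.float64(0.3636104043964008))
dot 4 [281.  120.8] 12.2 ang 2.303
[529.65237923  55.12090061 254.6730243 ] [-3.14149074e+00  1.45081020e-03 -6.64007986e-01]
```

```bash
cat > ring.py <<'E'
from m import *
from scipy.optimize import least_squares
def ring(f,s,lo=8):
    h=cv2.cvtColor(f['color'],cv2.COLOR_RGB2HSV);u,v=[int(x) for x in proj(f,[495,62,36],s)];k=45
    m=np.zeros(h.shape[:2],np.uint8);m[max(v-k,0):v+k,max(u-k,0):u+k]=cv2.inRange(h,(22,120,100),(35,255,255))[max(v-k,0):v+k,max(u-k,0):u+k]
    p=cv2.findNonZero(m)[:,0].astype(float);Q=np.array([onz(f,*q,36,s)[:2] for q in p])
    ok=np.hypot(*(Q-[495,62]).T)<36;Q=Q[ok]
    g=least_squares(lambda x:np.hypot(*(Q-x[:2]).T)-x[2],[495,62,26],loss='soft_l1');print(u,v,len(Q),'ring',g.x,np.sqrt((g.fun**2).mean()),'mean',Q.mean(0))
if __name__=='__main__':
    d=np.load('w5.npy',allow_pickle=True).item();ring(d['f'],d['s'])
    s,f=grab('wrist');
    i=lambda n:dict(f,color=cv2.imread(n)[:,:,::-1].copy())
    ring(i('pics/w7.png'),dict(eef_pos=np.array([496.3,62.5,261.8]),tcp_rot=np.array([3.139,.006,2.827])))
    ring(i('pics/w6.png'),dict(eef_pos=np.array([496.4,60.4,215.]),tcp_rot=np.array([3.141,0,2.829])))
    ring(f,s)
    cmd([494,64,250],1.6)
E
python3 ring.py
```

```text
288 123 324 ring [496.43217969  63.08715793  26.27692176] 1.213999742208399 mean [485.40466941  51.30104162]
282 174 395 ring [496.81511993  62.64809802  25.32514275] 1.368936977936909 mean [489.24317865  65.63176344]
284 182 518 ring [495.47674276  62.73915536  25.27622561] 1.3640132361885144 mean [487.51367548  65.83007285]
297 204 255 ring [495.48762551  62.51831076  25.36156386] 1.3442386747356068 mean [484.76601745  51.2400796 ]
now [530.3  54.7 254.6] [-3.141e+00  1.000e-03 -6.650e-01] dp [-0.858, 0.378, 0.116] rot [0.004, 0.013, 8.367]
```

play_rows --dp '[[-0.84, 0.37, 0], [-0.84, 0.37, 0], [-0.84, 0.37, 0], [-0.84, 0.37, 0], [-0.84, 0.37, 0]]' --rot '[[0, 0, 0], [0, 0, 0], [0, 0, 0], [0, 0, 0], [0, 0, 0]]'

```text
clock: 21.23
eef_pos: [495.3, 63.9, 254.9]
tcp_rot: [-3.141, 0.001, -0.666]
contact_force: [0.5, -0.2, -2.5]
opening: 0.312
grasp_force: 99.6
```

play_rows --dp '[[0, 0, 0.6], [0, 0, 1.2], [0, 0, 1.7], [0, 0, 2], [0, 0, 2]]' --rot '[[0, 0, 0], [0, 0, 0], [0, 0, 0], [0, 0, 0], [0, 0, 0]]'

```text
clock: 21.65
eef_pos: [493.2, 63.9, 172.2]
tcp_rot: [3.139, 0.005, -0.666]
contact_force: [-0.4, -0.5, -2.8]
opening: 0.317
grasp_force: 99.5
```

play_rows --dp '[[0, 0, 0.2], [0, 0, 0.4], [0, 0, 0.6], [0, 0, 0.75], [0, 0, 0.85]]' --rot '[[0, 0, 0], [0, 0, 0], [0, 0, 0], [0, 0, 0], [0, 0, 0]]'

```text
clock: 22.07
eef_pos: [494.1, 64.4, 140.1]
tcp_rot: [-3.141, 0.002, -0.666]
contact_force: [-0.4, 0.4, -3.1]
opening: 0.314
grasp_force: 99.9
```

play_rows --dp '[[0, 0, 0.03], [0, 0, 0.03]]' --rot '[[0, 0, 0], [0, 0, 0]]'

```text
clock: 22.23
eef_pos: [494.1, 64.5, 139.3]
tcp_rot: [-3.141, 0.002, -0.666]
contact_force: [-0.2, 0.3, -3.1]
opening: 0.316
grasp_force: 99.9
```

play_rows --dp '[[0, 0, 0], [0, 0, 0], [0, 0, 0], [0, 0, 0]]' --rot '[[0, 0, 0], [0, 0, 0], [0, 0, 0], [0, 0, 0]]' --fingers 0.7

```text
clock: 22.57
eef_pos: [494.5, 64.5, 140.0]
tcp_rot: [-3.14, 0.001, -0.666]
contact_force: [-1.0, 0.7, -0.2]
opening: 0.704
grasp_force: 0.0
```

play_rows --dp '[[0, 0, -0.5], [0, 0, -1.1], [0, 0, -2], [0, 0, -3], [0, 0, -3]]' --rot '[[0, 0, 0], [0, 0, 0], [0, 0, 0], [0, 0, 0], [0, 0, 0]]'

```text
clock: 22.98
eef_pos: [498.1, 64.7, 266.9]
tcp_rot: [-3.133, -0.006, -0.666]
contact_force: [2.1, -0.2, 1.1]
opening: 0.7
grasp_force: 0.0
```

```bash
python3 - <<'E'
from m import *
s,f=grab('wrist','wc.png');
h=cv2.cvtColor(f['color'],cv2.COLOR_RGB2HSV);R=cv2.inRange(h,(0,120,60),(8,255,255))|cv2.inRange(h,(170,120,60),(180,255,255))
u,v=[int(x) for x in proj(f,[495,63,181],s)];print(u,v)
n_,l,st,c=cv2.connectedComponentsWithStats(R);print([(st[i].tolist(),c[i].round().tolist()) for i in range(1,n_) if st[i,4]>100])
s,f=grab('top');h=cv2.cvtColor(f['color'],cv2.COLOR_RGB2HSV)
# dark blobs region of chargers
m=np.zeros(h.shape[:2],np.uint8);m[178:225,305:348]=cv2.inRange(h,(0,0,0),(180,255,75))[178:225,305:348]
n_,l,st,c=cv2.connectedComponentsWithStats(m);print([(st[i].tolist(),onz(f,*c[i],22).round().tolist()) for i in range(1,n_) if st[i,4]>20])
cmd([510,-110,260],-0.665)
E
```

```text
288 214
[([121, 56, 128, 157, 11444], [185.0, 135.0]), ([268, 179, 39, 54, 993], [287.0, 201.0]), ([346, 217, 49, 24, 563], [370.0, 228.0]), ([220, 230, 123, 40, 1410], [282.0, 249.0]), ([361, 239, 52, 60, 1314], [393.0, 262.0]), ([21, 246, 31, 50, 519], [37.0, 270.0]), ([210, 253, 141, 100, 5751], [297.0, 301.0]), ([393, 348, 23, 39, 592], [404.0, 364.0])]
[([324, 178, 8, 4, 21], [577.0, -127.0, 22.0]), ([314, 186, 12, 13, 96], [524.0, -91.0, 22.0]), ([327, 204, 13, 12, 104], [454.0, -145.0, 22.0])]
now [495.4  64.4 261.5] [-3.138e+00 -1.000e-03 -6.660e-01] dp [2.98, 3.205, 0.029] rot [-0.034, -0.013, -0.007]
```

play_rows --dp '[[1, 1.2, 0], [2, 2.4, 0], [2.78, 3.35, 0], [2.78, 3.35, 0], [2.78, 3.35, 0]]' --rot '[[0, 0, -1], [0, 0, -2], [0, 0, -3], [0, 0, -4], [0, 0, -5]]' --fingers 1

```text
clock: 23.5
eef_pos: [498.1, -113.6, 257.9]
tcp_rot: [3.141, 0.003, -0.139]
contact_force: [-0.6, -0.4, -0.6]
opening: 1.003
grasp_force: 0.0
```

play_rows --dp '[[0, 0, 0], [0, 0, 0], [0, 0, 0], [0, 0, 0], [0, 0, 0]]' --rot '[[0, 0, -1], [0, 0, -2], [0, 0, -3], [0, 0, -4], [0, 0, -5]]'

```text
clock: 23.92
eef_pos: [498.1, -109.7, 257.7]
tcp_rot: [-3.138, 0.002, 0.386]
contact_force: [-1.4, -0.2, -0.5]
opening: 1.001
grasp_force: 0.0
```

play_rows --dp '[[0, 0, 0], [0, 0, 0], [0, 0, 0], [0, 0, 0], [0, 0, 0]]' --rot '[[0, 0, -1], [0, 0, -2], [0, 0, -3], [0, 0, -4], [0, 0, -5]]'

```text
clock: 24.33
eef_pos: [498.2, -109.6, 257.7]
tcp_rot: [-3.138, 0.001, 0.91]
contact_force: [-0.8, 0.3, -0.3]
opening: 1.003
grasp_force: 0.0
```

play_rows --dp '[[0, 0, 0], [0, 0, 0], [0, 0, 0], [0, 0, 0], [0, 0, 0]]' --rot '[[0, 0, -1], [0, 0, -2], [0, 0, -3], [0, 0, -3.4], [0, 0, -3.4]]'

```text
clock: 24.75
eef_pos: [498.2, -109.6, 257.8]
tcp_rot: [-3.138, -0.001, 1.263]
contact_force: [0.8, -0.4, -0.7]
opening: 1.002
grasp_force: 0.0
```

```bash
cat > ch.py <<'E'
from m import *
def chargers(f,s,cs,z=22):
    h=cv2.cvtColor(f['color'],cv2.COLOR_RGB2HSV);out=[]
    for c in cs:
        u,v=[int(x) for x in proj(f,[*c,z],s)];k=55;m=np.zeros(h.shape[:2],np.uint8)
        m[max(v-k,0):v+k,max(u-k,0):u+k]=cv2.inRange(h,(0,0,0),(180,255,85))[max(v-k,0):v+k,max(u-k,0):u+k]
        m=cv2.morphologyEx(m,cv2.MORPH_OPEN,np.ones((5,5)));m=cv2.morphologyEx(m,cv2.MORPH_CLOSE,np.ones((9,9)))
        n,l,st,cc=cv2.connectedComponentsWithStats(m);i=1+np.argmin([np.hypot(*(cc[j]-[u,v]))-st[j,4]/50 for j in range(1,n)])
        q=max(cv2.findContours((l==i).astype(np.uint8),0,2)[0],key=cv2.contourArea)[:,0].astype(float)
        W=np.array([onz(f,*p,z,s)[:2] for p in q]).astype(np.float32);ctr,wh,a=cv2.minAreaRect(W)
        if wh[0]<wh[1]: wh=wh[::-1];a+=90
        print('charger pix',cc[i].round(),'area',st[i,4],'ctr',np.round(ctr,1),'size',np.round(wh,1),'long axis ang',round(np.radians((a+90)%180-90),3),'box',cv2.boundingRect(q.astype(np.float32)))
if __name__=='__main__':
    s,f=grab('wrist','wd.png');print(s['eef_pos'],s['tcp_rot'],s['qpos'].round(2));chargers(f,s,[(524,-91),(454,-145)])
E
python3 ch.py
```

```text
[ 498.17619963 -109.58842504  257.80612294] [-3.13775198e+00 -8.20351451e-04  1.26296750e+00] [-0.22  0.15  1.84  0.    1.15  0.09]
charger pix [303. 151.] area 1448 ctr [527.8 -90.1] size [49.6 41.4] long axis ang 0.819 box (281, 127, 46, 49)
charger pix [262. 209.] area 1377 ctr [ 459.7 -143.5] size [52.6 40.7] long axis ang 1.229 box (246, 189, 34, 42)
```

```bash
python3 - <<'E'
from h import *
s,f=grab('scene');
for p in((210,202),(242,190),(228,200),(205,200)): print(p,onz(f,*p,0).round(),onz(f,*p,10).round())
cv2.imwrite('pics/sc.png',cv2.resize(f['color'][60:260,140:400,::-1],(780,600),interpolation=2))
cmd([459.7,-143.5,100],1.229)
E
```

```text
(210, 202) [ 485. -255.    0.] [ 491. -248.   10.]
(242, 190) [ 367. -190.    0.] [ 374. -184.   10.]
(228, 200) [ 439. -204.    0.] [ 445. -197.   10.]
(205, 200) [ 488. -278.    0.] [ 494. -271.   10.]
now [ 498.4 -109.7  258.2] [-3.138e+00 -1.000e-03  1.259e+00] dp [-1.105, -0.649, 3.957] rot [-0.03, -0.008, 0.288]
```

View pics/sc.png

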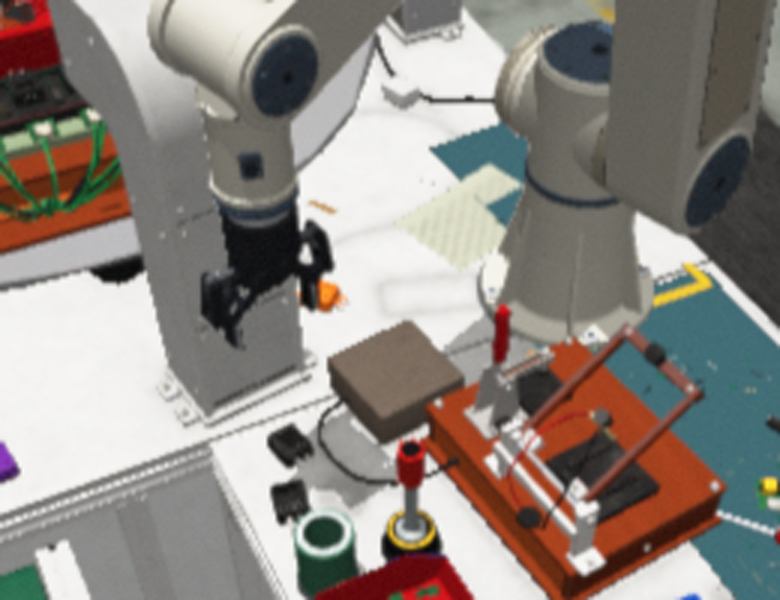

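play_rows --dp '[[-0.6, -0.35, 0.8], [-1.1, -0.65, 1.6], [-1.1, -0.65, 2.4], [-1.1, -0.65, 3.2], [-1.1, -0.65, 3.95]]' --rot '[[0, 0, 0.29], [0, 0, 0.29], [0, 0, 0.29], [0, 0, 0.29], [0, 0, 0.29]]' --fingers 0.75 --grip_force 40

```text
clock: 25.27
eef_pos: [459.8, -143.7, 99.6]
tcp_rot: [-3.14, -0.001, 1.228]
contact_force: [0.4, 0.9, 0.7]
opening: 0.75
grasp_force: 0.0
```

```bash
python3 - <<'E'
from ch import *
s,f=grab('wrist');s,f=grab('wrist','we.png');chargers(f,s,[(460,-143)]);print(proj(f,[459.7,-143.5,22],s))
cmd([459.7,-143.5,3],1.229)
E
```

```text
charger pix [288. 216.] area 4007 ctr [ 459.1 -143.8] size [52.4 40.5] long axis ang 1.206 box (259, 180, 59, 72)
(np.float64(288.63564559177263), np.float64(216.54771609717193))
now [ 457.1 -142.6   97.3] [-3.132e+00 -1.000e-03  1.229e+00] dp [-0.002, 0.092, 2.357] rot [-0.094, -0.006, -0.001]
```

play_rows --dp '[[0, 0, 0.7], [0, 0, 1.4], [0, 0, 2], [0, 0, 2.3], [0, 0, 2.38]]' --rot '[[0, 0, 0.15], [0, 0, 0.15], [0, 0, 0.15], [0, 0, 0.15], [0, 0, 0.15]]'

```text
clock: 25.78
eef_pos: [460.2, -143.2, 5.4]
tcp_rot: [-3.138, -0.001, 1.214]
contact_force: [-0.6, -0.5, -0.2]
opening: 0.747
grasp_force: 0.0
```

play_rows --dp '[[0, 0, 0], [0, 0, 0], [0, 0, 0], [0, 0, 0], [0, 0, 0]]' --rot '[[0, 0, 0], [0, 0, 0], [0, 0, 0], [0, 0, 0], [0, 0, 0]]' --fingers 0

```text
clock: 26.2
eef_pos: [461.7, -143.8, 7.5]
tcp_rot: [3.141, -0.001, 1.215]
contact_force: [-0.7, 1.5, 8.5]
opening: 0.49
grasp_force: 41.5
```

play_rows --dp '[[0, 0, -0.7], [0, 0, -1.7], [0, 0, -2.7], [0, 0, -3.7], [0, 0, -4.5]]' --rot '[[0, 0, 0], [0, 0, 0], [0, 0, 0], [0, 0, 0], [0, 0, 0]]'

```text
clock: 26.62
eef_pos: [461.2, -143.8, 189.8]
tcp_rot: [3.14, -0.001, 1.215]
contact_force: [0.8, -0.2, -0.9]
opening: 0.491
grasp_force: 41.1
```

play_rows --dp '[[0, 0, -0.7], [0, 0, -1.3]]' --rot '[[0, 0, 0], [0, 0, 0]]'

```text
clock: 26.78
eef_pos: [461.1, -143.8, 241.4]
tcp_rot: [3.14, -0.001, 1.215]
contact_force: [1.7, -0.9, -0.6]
opening: 0.487
grasp_force: 41.1
```

play_rows --dp '[[0.9, -0.15, 0], [1.9, -0.3, 0], [2.8, -0.5, 0], [3.75, -0.68, 0], [3.75, -0.68, 0]]' --rot '[[0, 0, -0.9], [0, 0, -1.8], [0, 0, -2.7], [0, 0, -3.6], [0, 0, -4.4]]'

```text
clock: 27.2
eef_pos: [488.3, 11.6, 239.3]
tcp_rot: [3.14, -0.004, 1.684]
contact_force: [-0.6, 0.2, -0.0]
opening: 0.491
grasp_force: 41.1
```

play_rows --dp '[[0.9, 0.25, 0], [1.9, 0.5, 0], [2.8, 0.8, 0], [3.66, 1.06, 0], [3.66, 1.06, 0]]' --rot '[[0, 0, -0.9], [0, 0, -1.8], [0, 0, -2.7], [0, 0, -3.6], [0, 0, -4.4]]'

```text
clock: 27.62
eef_pos: [515.5, 161.8, 239.4]
tcp_rot: [3.138, -0.003, 2.144]
contact_force: [-0.2, -0.8, -0.8]
opening: 0.492
grasp_force: 41.1
```

play_rows --dp '[[0.7, 0.6, 0], [1.4, 1.2, 0], [2.1, 1.9, 0], [2.81, 2.57, 0], [2.81, 2.57, 0]]' --rot '[[0, 0, -0.9], [0, 0, -1.8], [0, 0, -2.7], [0, 0, -3.6], [0, 0, -4.3]]'

```text
clock: 28.03
eef_pos: [541.8, 312.5, 239.5]
tcp_rot: [3.137, -0.002, 2.594]
contact_force: [-1.1, -0.3, 0.5]
opening: 0.486
grasp_force: 41.1
```

play_rows --dp '[[0, 0, 0], [0, 0, 0], [0, 0, 0]]' --rot '[[0, 0, 0], [0, 0, 0], [0, 0, 0]]'

```text
clock: 28.28
eef_pos: [540.6, 305.4, 238.9]
tcp_rot: [3.141, -0.002, 2.584]
contact_force: [0.9, 0.6, 0.1]
opening: 0.49
grasp_force: 41.1
```

```bash
cat > tray.py <<'E'
from m import *
def tray(f,s,fill=True):
    h=cv2.cvtColor(f['color'],cv2.COLOR_RGB2HSV);B=cv2.inRange(h,(100,120,60),(125,255,255))
    n,l,st,c=cv2.connectedComponentsWithStats(B);u,v=proj(f,[486,340,6],s)
    T=np.array([[486,340]])
    q=np.argwhere(B>0)[:,::-1].astype(float);W=np.array([onz(f,*p,9,s)[:2] for p in q[::2]])
    d=W-[486,340];a=-.553;e=np.array([np.cos(a),np.sin(a)]);nn=np.array([-e[1],e[0]]);X=d@e;Y=d@nn
    k=(abs(X)<125)&(abs(Y)<45);W=W[k];X=X[k];Y=Y[k]
    ctr,wh,ang=cv2.minAreaRect(cv2.convexHull(W.astype(np.float32)));print('tray',np.round(ctr,1),np.round(wh,1),round(ang,2))
    for lo in(-100,-50,0,50):
        j=(X>lo)&(X<lo+50)
        if j.sum()>20: print('X',lo,'Y edges',np.percentile(Y[j],[1,99]).round(1))
    print('X ends',np.percentile(X,[.2,99.8]).round(1))
if __name__=='__main__':
    s,f=grab('wrist','wf.png');print(s['eef_pos'],s['tcp_rot']);tray(f,s)
    s2,f2=grab('top');tray(f2,s2)
    cmd([541.3,305.9,12.5],2.589,s)
E
python3 tray.py
```

```text
[540.57176977 305.37652176 238.86461903] [ 3.14138699e+00 -1.61879909e-03  2.58367281e+00]
tray [486.5 342. ] [ 65.3 224.5] 58.7
X -100 Y edges [-30.   33.4]
X -50 Y edges [-30.2  34.1]
X 0 Y edges [-29.8  34.2]
X 50 Y edges [-29.9  33.8]
X ends [-112.   110.5]
tray [422.1 378.1] [59.9 71.9] 58.77
X -100 Y edges [-29.2  28.7]
X ends [-110.1  -39. ]
now [540.6 305.4 238.9] [ 3.141e+00 -2.000e-03  2.584e+00] dp [-0.018, 0.02, 5.659] rot [0.002, -0.015, -0.051]
```

play_rows --dp '[[0, 0.04, 0.9], [0, 0.04, 1.9], [0, 0.04, 2.9], [0, 0.04, 3.9], [0, 0.04, 4.6]]' --rot '[[0, 0, -0.1], [0, 0, -0.1], [0, 0, -0.1], [0, 0, -0.1], [0, 0, -0.1]]'

```text
clock: 28.8
eef_pos: [540.3, 306.2, 51.8]
tcp_rot: [-3.14, -0.003, 2.595]
contact_force: [-0.9, 0.5, -0.3]
opening: 0.492
grasp_force: 41.1
```

play_rows --dp '[[0, 0, 0.3], [0, 0, 0.6], [0, 0, 0.85], [0, 0, 1], [0, 0, 1.03]]' --rot '[[0, 0, 0], [0, 0, 0], [0, 0, 0], [0, 0, 0], [0, 0, 0]]'

```text
clock: 29.22
eef_pos: [541.8, 308.1, 13.5]
tcp_rot: [3.141, -0.001, 2.597]
contact_force: [-0.5, 0.2, -0.3]
opening: 0.491
grasp_force: 41.1
```

play_rows --dp '[[0, 0, 0], [0, 0, 0]]' --rot '[[0, 0, 0], [0, 0, 0]]'

```text
clock: 29.38
eef_pos: [542.2, 308.5, 14.5]
tcp_rot: [3.139, -0.001, 2.597]
contact_force: [0.0, -0.0, -1.1]
opening: 0.485
grasp_force: 41.1
```

play_rows --dp '[[0, 0, 0.03], [0, 0, 0.06], [0, 0, 0.06]]' --rot '[[0, 0, 0], [0, 0, 0], [0, 0, 0]]'

```text
clock: 29.63
eef_pos: [542.0, 308.4, 11.6]
tcp_rot: [3.14, -0.001, 2.597]
contact_force: [0.5, -0.3, 1.5]
opening: 0.492
grasp_force: 41.3
```

play_rows --dp '[[0, 0, 0], [0, 0, 0], [0, 0, 0], [0, 0, 0]]' --rot '[[0, 0, 0], [0, 0, 0], [0, 0, 0], [0, 0, 0]]' --fingers 0.75

```text
clock: 29.97
eef_pos: [541.4, 308.0, 11.0]
tcp_rot: [3.141, -0.002, 2.597]
contact_force: [-0.4, -0.2, 0.1]
opening: 0.745
grasp_force: 0.0
```

play_rows --dp '[[0, 0, -0.9], [0, 0, -1.9], [0, 0, -2.9], [0, 0, -3.9], [0, 0, -4.9]]' --rot '[[0, 0, 0], [0, 0, 0], [0, 0, 0], [0, 0, 0], [0, 0, 0]]'

```text
clock: 30.38
eef_pos: [541.3, 307.5, 208.9]
tcp_rot: [3.141, -0.002, 2.597]
contact_force: [1.3, 0.9, 0.2]
opening: 0.748
grasp_force: 0.0
```

play_rows --dp '[[-0.3, -0.6, -0.8], [-0.6, -1.2, -0.8], [-0.9, -1.8, -0.8], [-1.2, -2.17, -0.8], [-1.2, -2.17, -0.8]]' --rot '[[0, 0, 0.9], [0, 0, 1.8], [0, 0, 2.7], [0, 0, 3.6], [0, 0, 4.3]]'

```text
clock: 30.8
eef_pos: [537.7, 205.5, 239.2]
tcp_rot: [-3.141, -0.001, 2.14]
contact_force: [0.2, 0.6, 0.6]
opening: 0.754
grasp_force: 0.0
```

play_rows --dp '[[-0.5, -0.4, 0], [-1, -0.7, 0], [-1.5, -1.1, 0], [-2.04, -1.43, 0], [-2.04, -1.43, 0]]' --rot '[[0, 0, 0.9], [0, 0, 1.8], [0, 0, 2.7], [0, 0, 3.6], [0, 0, 4.3]]'

```text
clock: 31.22
eef_pos: [533.9, 105.5, 238.7]
tcp_rot: [-3.14, -0.0, 1.69]
contact_force: [-0.5, 1.0, 1.4]
opening: 0.751
grasp_force: 0.0
```

play_rows --dp '[[-0.6, -0.1, 0], [-1.2, -0.2, 0], [-1.8, -0.3, 0], [-2.46, -0.4, 0], [-2.46, -0.4, 0]]' --rot '[[0, 0, 0.9], [0, 0, 1.8], [0, 0, 2.7], [0, 0, 3.6], [0, 0, 4.3]]'

```text
clock: 31.63
eef_pos: [530.4, 5.9, 238.6]
tcp_rot: [-3.14, 0.001, 1.24]
contact_force: [0.0, -0.2, -0.1]
opening: 0.751
grasp_force: 0.0
```

play_rows --dp '[[-0.6, 0.2, 0], [-1.2, 0.4, 0], [-1.8, 0.55, 0], [-2.39, 0.71, 0], [-2.39, 0.71, 0]]' --rot '[[0, 0, 0.9], [0, 0, 1.8], [0, 0, 2.7], [0, 0, 3.6], [0, 0, 4.1]]'

```text
clock: 32.05
eef_pos: [526.9, -93.6, 238.5]
tcp_rot: [-3.141, 0.001, 0.81]
contact_force: [-0.5, 0.6, 0.0]
opening: 0.755
grasp_force: 0.0
```

play_rows --dp '[[0, 0, 1.5], [0, 0, 3], [0, 0, 3.4], [0, 0, 3.4], [0, 0, 3.4]]' --rot '[[0, 0, 0], [0, 0, 0], [0, 0, 0], [0, 0, 0], [0, 0, 0]]'

```text
clock: 32.47
eef_pos: [524.6, -89.7, 99.7]
tcp_rot: [-3.134, 0.003, 0.817]
contact_force: [-1.5, 0.0, 0.2]
opening: 0.752
grasp_force: 0.0
```

```bash
python3 - <<'E'
from ch import *
s,f=grab('wrist','wg.png');chargers(f,s,[(527.8,-90.1)]);print(proj(f,[527.8,-90.1,22],s))
cmd([527.8,-90.1,4],0.819)
E
```

```text
charger pix [319. 189.] area 3042 ctr [554.8 -93.4] size [47.8 32.6] long axis ang 0.828 box (296, 156, 46, 67)
(np.float64(287.84209952977227), np.float64(211.78756170985756))
now [526.5 -89.9 102.1] [-3.138e+00  1.000e-03  8.170e-01] dp [0.022, 0.036, 2.452] rot [-0.038, 0.011, -0.018]
```

```bash
sed -i 's/k=55/k=75/' ch.py; python3 - <<'E'
from ch import *
s,f=grab('wrist','wg.png');print(s['eef_pos']);chargers(f,s,[(556,-97)]);chargers(f,s,[(556,-97)],z=20)
E
```

```text
[526.50982889 -89.93931315 102.07896407]
charger pix [322. 188.] area 3960 ctr [559.3 -95.3] size [50.9 41.9] long axis ang 0.84 box (293, 153, 60, 71)
charger pix [322. 188.] area 3960 ctr [559.2 -95.8] size [51.4 42.3] long axis ang 0.84 box (293, 153, 60, 71)
```

play_rows --dp '[[0.46, 0.69, 0], [0.46, 0.69, 0.6], [0.46, 0.69, 1.4], [0.46, 0.69, 2.1], [0.46, 0.69, 2.4]]' --rot '[[0, 0, -0.22], [0, 0, -0.22], [0, 0, -0.22], [0, 0, -0.22], [0, 0, -0.22]]'

```text
clock: 32.98
eef_pos: [560.3, -95.4, 6.2]
tcp_rot: [-3.14, -0.001, 0.84]
contact_force: [-0.2, -0.1, 0.5]
opening: 0.75
grasp_force: 0.0
```

play_rows --dp '[[0, 0, 0], [0, 0, 0], [0, 0, 0], [0, 0, 0], [0, 0, 0]]' --rot '[[0, 0, 0], [0, 0, 0], [0, 0, 0], [0, 0, 0], [0, 0, 0]]' --fingers 0

```text
clock: 33.4
eef_pos: [560.9, -95.6, 8.1]
tcp_rot: [3.141, -0.002, 0.84]
contact_force: [1.1, 0.5, 7.5]
opening: 0.484
grasp_force: 41.6
```

play_rows --dp '[[0, 0, -0.7], [0, 0, -1.7], [0, 0, -2.7], [0, 0, -3.7], [0, 0, -4.7]]' --rot '[[0, 0, 0], [0, 0, 0], [0, 0, 0], [0, 0, 0], [0, 0, 0]]'

```text
clock: 33.82
eef_pos: [559.7, -95.6, 197.2]
tcp_rot: [-3.141, -0.001, 0.84]
contact_force: [-0.4, -0.2, -1.4]
opening: 0.489
grasp_force: 41.0
```

play_rows --dp '[[0, 0, -0.7], [0, 0, -1.2], [0, 0, -1.2]]' --rot '[[0, 0, 0], [0, 0, 0], [0, 0, 0]]'

```text
clock: 34.07
eef_pos: [562.4, -96.2, 248.4]
tcp_rot: [3.136, -0.005, 0.84]
contact_force: [0.0, 0.9, 0.4]
opening: 0.487
grasp_force: 41.0
```

play_rows --dp '[[0.4, -0.6, 0], [0.8, -1.2, 0], [1.2, -1.8, 0], [1.67, -2.44, 0], [1.67, -2.44, 0]]' --rot '[[0, 0, -0.9], [0, 0, -1.8], [0, 0, -2.7], [0, 0, -3.6], [0, 0, -4.2]]'

```text
clock: 34.48
eef_pos: [530.1, 23.1, 242.2]
tcp_rot: [-3.138, -0.002, 1.287]
contact_force: [-0.2, 0.0, -1.0]
opening: 0.488
grasp_force: 41.0
```

play_rows --dp '[[0.6, -0.4, 0], [1.2, -0.75, 0], [1.9, -1.1, 0], [2.55, -1.5, 0], [2.55, -1.5, 0]]' --rot '[[0, 0, -0.9], [0, 0, -1.8], [0, 0, -2.7], [0, 0, -3.6], [0, 0, -4.2]]'

```text
clock: 34.9
eef_pos: [502.1, 137.9, 242.5]
tcp_rot: [-3.14, -0.003, 1.727]
contact_force: [-0.1, -0.2, -0.5]
opening: 0.487
grasp_force: 41.0
```

play_rows --dp '[[0.7, -0.1, 0], [1.4, -0.15, 0], [2.2, -0.2, 0], [2.95, -0.27, 0], [2.95, -0.27, 0]]' --rot '[[0, 0, -0.9], [0, 0, -1.8], [0, 0, -2.7], [0, 0, -3.6], [0, 0, -4.2]]'

```text
clock: 35.32
eef_pos: [474.1, 253.1, 242.7]
tcp_rot: [3.141, -0.004, 2.167]
contact_force: [-0.7, 0.1, -0.5]
opening: 0.488
grasp_force: 41.0
```

play_rows --dp '[[0.7, 0.25, 0], [1.4, 0.5, 0], [2.1, 0.75, 0], [2.78, 1.01, 0], [2.78, 1.01, 0]]' --rot '[[0, 0, -0.9], [0, 0, -1.8], [0, 0, -2.7], [0, 0, -3.6], [0, 0, -4.15]]'

```text
clock: 35.73
eef_pos: [446.0, 368.1, 242.9]
tcp_rot: [3.139, -0.003, 2.602]
contact_force: [-0.2, -0.0, -0.4]
opening: 0.489
grasp_force: 41.0
```

play_rows --dp '[[0, 0, 0], [0, 0, 0], [0, 0, 0]]' --rot '[[0, 0, 0], [0, 0, 0], [0, 0, 0]]'

```text
clock: 35.98
eef_pos: [447.2, 363.3, 242.9]
tcp_rot: [-3.142, -0.002, 2.592]
contact_force: [0.4, 0.0, -1.0]
opening: 0.491
grasp_force: 41.0
```

```bash
python3 - <<'E'
from h import *
cmd([447.7,364.6,12],2.594)
E
```

```text
now [447.2 363.3 242.9] [-3.142e+00 -2.000e-03  2.592e+00] dp [-0.003, 0.035, 5.773] rot [-0.001, -0.016, -0.023]
```

play_rows --dp '[[0, 0.03, 0.9], [0, 0.03, 1.9], [0, 0.03, 2.9], [0, 0.03, 3.9], [0, 0.03, 4.7]]' --rot '[[0, 0, 0], [0, 0, 0], [0, 0, 0], [0, 0, 0], [0, 0, 0]]'

```text
clock: 36.4
eef_pos: [447.3, 363.6, 52.8]
tcp_rot: [-3.141, -0.002, 2.591]
contact_force: [-0.1, -0.2, -0.6]
opening: 0.485
grasp_force: 41.0
```

play_rows --dp '[[0, 0, 0.3], [0, 0, 0.6], [0, 0, 0.85], [0, 0, 1], [0, 0, 1.06]]' --rot '[[0, 0, 0], [0, 0, 0], [0, 0, 0], [0, 0, 0], [0, 0, 0]]'

```text
clock: 36.82
eef_pos: [448.3, 365.7, 13.1]
tcp_rot: [3.14, -0.001, 2.594]
contact_force: [-0.2, 0.1, -0.4]
opening: 0.489
grasp_force: 41.0
```

play_rows --dp '[[0, 0, 0], [0, 0, 0], [0, 0, 0]]' --rot '[[0, 0, 0], [0, 0, 0], [0, 0, 0]]'

```text
clock: 37.07
eef_pos: [448.2, 365.9, 13.8]
tcp_rot: [3.139, -0.001, 2.594]
contact_force: [-0.3, -0.7, 0.2]
opening: 0.49
grasp_force: 41.0
```

play_rows --dp '[[0, 0, 0.03], [0, 0, 0.04], [0, 0, 0.04]]' --rot '[[0, 0, 0], [0, 0, 0], [0, 0, 0]]'

```text
clock: 37.32
eef_pos: [448.1, 365.8, 12.1]
tcp_rot: [3.14, -0.001, 2.594]
contact_force: [-0.1, 0.1, 7.3]
opening: 0.487
grasp_force: 41.7
```

play_rows --dp '[[0, 0, 0], [0, 0, 0], [0, 0, 0], [0, 0, 0]]' --rot '[[0, 0, 0], [0, 0, 0], [0, 0, 0], [0, 0, 0]]' --fingers 0.75

```text
clock: 37.65
eef_pos: [447.7, 365.4, 11.2]
tcp_rot: [3.141, -0.002, 2.594]
contact_force: [-0.8, -0.4, 0.6]
opening: 0.75
grasp_force: 0.0
```

play_rows --dp '[[0, 0, -0.9], [0, 0, -1.9], [0, 0, -2.9], [0, 0, -3.9], [0, 0, -4.9]]' --rot '[[0, 0, 0], [0, 0, 0], [0, 0, 0], [0, 0, 0], [0, 0, 0]]'

```text
clock: 38.07
eef_pos: [447.5, 364.8, 209.0]
tcp_rot: [3.141, -0.002, 2.594]
contact_force: [0.9, 1.7, 0.5]
opening: 0.749
grasp_force: 0.0
```

play_rows --dp '[[-0.8, 0, -0.6], [-0.8, 0, -1], [-0.8, 0, -1], [-0.8, 0, -1], [-0.8, 0, -1]]' --rot '[[0, 0, 0], [0, 0, 0], [0, 0, 0], [0, 0, 0], [0, 0, 0]]'

```text
clock: 38.48
eef_pos: [474.4, 348.1, 245.9]
tcp_rot: [-3.141, -0.003, 2.594]
contact_force: [-0.8, -0.3, -0.5]
opening: 0.751
grasp_force: 0.0
```

```bash
cat > chk.py <<'E'
from ch import *
from tray import tray
s,f=grab('wrist');s,f=grab('wrist','wh.png');print(s['eef_pos'],s['tcp_rot']);chargers(f,s,[(448,365),(541.5,307)],26);tray(f,s)
a=-.547;
h=cv2.cvtColor(f['color'],cv2.COLOR_RGB2HSV)
# dial line and red index
u,v=[int(x) for x in proj(f,[567.5,430,60],s)];print('dial pix',u,v)
yl=cv2.inRange(h,(20,100,60),(35,255,255));ru,rv=[int(x) for x in proj(f,[491,464,107],s)];m=np.zeros_like(yl);m[max(rv-25,0):rv+25,max(ru-25,0):ru+25]=yl[max(rv-25,0):rv+25,max(ru-25,0):ru+25]
n,l,st,c=cv2.connectedComponentsWithStats(m)
for i in range(1,n):
    if st[i,4]>30: print('yellow',st[i],c[i],onz(f,*c[i],107,s),onz(f,*c[i],112,s));np.save('rol.npy',np.array(ray(f,*c[i],s)))
d=np.load('w4.npy',allow_pickle=True).item()
E
python3 chk.py
```

```text
[474.18342805 348.06602964 245.50002796] [-3.13978291e+00 -2.83871811e-03  2.59439863e+00]
charger pix [285. 151.] area 1570 ctr [449.6 364.2] size [48.7 40.5] long axis ang -0.547 box (267, 130, 37, 44)
charger pix [285. 241.] area 1381 ctr [540.8 308.5] size [53.3 40.7] long axis ang -0.549 box (268, 220, 35, 42)
tray [486.3 342.2] [ 65.5 224.2] 58.62
X -100 Y edges [-31.   33.1]
X -50 Y edges [-30.3  33.8]
X 0 Y edges [-29.8  34.4]
X 50 Y edges [-30.1  34.7]
X ends [-112.9  111.1]
dial pix 391 217
yellow [394 137  22  13 260] [404.51153846 142.61923077] [489.22340503 466.5360247  107.        ] [487.90799061 465.07834706 112.        ]
```

```bash
python3 - <<'E'
from h import *
cmd([468.2,421.3,180],2.70)
E
```

```text
now [474.2 348.1 245.4] [-3.140e+00 -3.000e-03  2.595e+00] dp [1.075, 1.488, 1.636] rot [-0.017, -0.028, -1.007]
```

play_rows --dp '[[0.5, 0.7, 0.8], [1.08, 1.5, 1.6], [1.08, 1.5, 1.63], [1.08, 1.5, 1.63], [1.08, 1.5, 1.63]]' --rot '[[0, 0, -0.5], [0, 0, -1], [0, 0, -1], [0, 0, -1], [0, 0, -1]]' --fingers 0

```text
clock: 39.0
eef_pos: [468.4, 422.0, 180.4]
tcp_rot: [-3.139, -0.003, 2.7]
contact_force: [-0.0, 0.0, -0.4]
opening: 0.037
grasp_force: 0.0
```

play_rows --dp '[[0, 0, 0], [0, 0, 0.7], [0, 0, 1.4], [0, 0, 2.1], [0, 0, 2.1]]' --rot '[[0, 0, 0], [0, 0, 0], [0, 0, 0], [0, 0, 0], [0, 0, 0]]'

```text
clock: 39.42
eef_pos: [467.6, 419.4, 94.4]
tcp_rot: [-3.136, -0.004, 2.698]
contact_force: [-1.1, -0.8, -0.7]
opening: 0.002
grasp_force: 0.0
```

play_rows --dp '[[0, 0, 0], [0, 0, 0], [0, 0, 0]]' --rot '[[0, 0, 0], [0, 0, 0], [0, 0, 0]]'

```text
clock: 39.67
eef_pos: [470.8, 423.1, 100.6]
tcp_rot: [3.138, -0.0, 2.698]
contact_force: [0.4, -0.4, -0.6]
opening: 0.001
grasp_force: 0.0
```

```bash
python3 - <<'E'
from h import *
cmd([490.8,469.2,96],2.70)
E
```

```text
now [470.8 423.1 100.6] [ 3.138 -0.     2.698] dp [0.043, 1.256, 0.119] rot [0.039, -0.001, -0.016]
```

play_rows --dp '[[0.03, 0.2, 0], [0.03, 0.4, 0], [0.03, 0.6, 0], [0.03, 0.8, 0], [0.03, 0.9, 0]]' --rot '[[0, 0, 0], [0, 0, 0], [0, 0, 0], [0, 0, 0], [0, 0, 0]]'

```text
clock: 40.08
eef_pos: [484.5, 456.8, 98.6]
tcp_rot: [3.14, -0.001, 2.699]
contact_force: [-1.0, -2.7, 4.1]
opening: 0.001
grasp_force: 1.9
```

play_rows --dp '[[0, 0.1, 0], [0, 0.2, 0], [0, 0.3, 0], [0, 0.35, 0], [0, 0.35, 0]]' --rot '[[0, 0, 0], [0, 0, 0], [0, 0, 0], [0, 0, 0], [0, 0, 0]]'

```text
clock: 40.5
eef_pos: [489.3, 467.6, 97.2]
tcp_rot: [-3.14, -0.002, 2.699]
contact_force: [-1.8, -3.7, -1.2]
opening: 0.001
grasp_force: 1.9
```

```bash
python3 - <<'E'
from h import *
s,f=grab('wrist','wi.png');h=cv2.cvtColor(f['color'],cv2.COLOR_RGB2HSV)
print(s['eef_pos'],s['contact_force'],[np.round(proj(f,[489.5+k*.427,466.5+k*.904,z],s)) for k,z in((0,107),(18,103),(25,100))])
s,f=grab('scene');h=cv2.cvtColor(f['color'],cv2.COLOR_RGB2HSV);yl=cv2.inRange(h,(20,110,80),(35,255,255))
for k,z in((0,107),(18,103),(25,100)): print(np.round(proj(f,np.array([489.5+k*.427,466.5+k*.904,z])),1))
yl[:250]=0;yl[310:]=0;yl[:,:360]=0;yl[:,420:]=0
n,l,st,c=cv2.connectedComponentsWithStats(yl);print(st[1:].tolist(),c[1:].round(1).tolist())
E
```

```text
[489.29076325 467.56915561  97.23066437] [-1.79144125 -3.7148958  -1.16850112] [array([282., 273.]), array([320., 269.]), array([334., 266.])]
[390.2 280.8]
[393.9 286. ]
[395.3 288.3]
[[392, 284, 6, 7, 33]] [[394.5, 287.0]]
```

play_rows --dp '[[0, 0.1, 0], [0, 0.1, 0], [0, 0.1, 0], [0, 0.1, 0], [0, 0.1, 0]]' --rot '[[0, 0, 0], [0, 0, 0], [0, 0, 0], [0, 0, 0], [0, 0, 0]]'

```text
clock: 41.02
eef_pos: [491.3, 471.4, 98.1]
tcp_rot: [3.141, -0.002, 2.699]
contact_force: [-2.3, -4.3, -0.5]
opening: 0.002
grasp_force: 2.0
```

```bash
cat > rl.py <<'E'
from h import *
s,f=grab('scene');h=cv2.cvtColor(f['color'],cv2.COLOR_RGB2HSV);yl=cv2.inRange(h,(20,110,80),(35,255,255))
yl[:250]=0;yl[310:]=0;yl[:,:360]=0;yl[:,420:]=0
n,l,st,c=cv2.connectedComponentsWithStats(yl);print(st[1:].tolist(),c[1:].round(1).tolist())
E
python3 rl.py
```

```text
[[392, 285, 7, 7, 27]] [[395.1, 287.9]]
```

play_rows --dp '[[0, 0, 0], [0, -0.4, 0], [0, -0.9, 0], [0, -1.4, 0], [0, -1.4, 0]]' --rot '[[0, 0, 0], [0, 0, 0], [0, 0, 0], [0, 0, 0], [0, 0, 0]]'

```text
clock: 41.48
eef_pos: [466.7, 419.3, 98.3]
tcp_rot: [3.141, -0.002, 2.698]
contact_force: [0.0, -0.4, -0.7]
opening: -0.003
grasp_force: 0.0
```

play_rows --dp '[[0, -0.3, -0.8], [0, -0.6, -1.8], [0, -0.9, -2.8], [0, -1.5, -3.8], [0, -2.2, -3.8]]' --rot '[[0, 0, 0], [0, 0, 0], [0, 0, 0], [0, 0, 0], [0, 0, 0]]'

```text
clock: 41.9
eef_pos: [434.1, 345.3, 257.7]
tcp_rot: [3.127, 0.004, 2.7]
contact_force: [1.3, 0.6, 1.3]
opening: 0.001
grasp_force: 0.0
```

play_rows --dp '[[0, 0, 0], [0, 0, 0], [0, 0, 0], [0, 0, 0], [0, 0, 0]]' --rot '[[0, 0, 0], [0, 0, 0], [0, 0, 0], [0, 0, 0], [0, 0, 0]]'

```text
clock: 42.32
eef_pos: [430.3, 342.1, 249.2]
tcp_rot: [3.141, -0.002, 2.699]
contact_force: [0.3, 0.3, -0.3]
opening: 0.002
grasp_force: 0.0
```

```bash
python3 rl.py; python3 - <<'E'
from ch import *
s,f=grab('wrist','wj.png');chargers(f,s,[(448,365),(541.5,307)],26)
h=cv2.cvtColor(f['color'],cv2.COLOR_RGB2HSV)
R=cv2.inRange(h,(0,120,60),(8,255,255))|cv2.inRange(h,(170,120,60),(180,255,255));u,v=[int(x) for x in proj(f,[533.5,425.5,45],s)]
m=np.zeros_like(R);m[v-12:v+12,u-12:u+12]=R[v-12:v+12,u-12:u+12];p=cv2.findNonZero(m)
if p is not None:
    e=onz(f,*p[:,0].mean(0),45,s)-[567,430.4,45];print('index',np.hypot(*e[:2]),np.arctan2(e[1],e[0]))
W=cv2.inRange(h,(0,0,130),(180,60,255));a=-3.015;u,v=proj(f,[567.2+13*np.cos(a),430+13*np.sin(a),84],s);print('line at',u,v,h[int(v)-4:int(v)+5,int(u)-4:int(u)+5,2])
s,f=grab('top');h=cv2.cvtColor(f['color'],cv2.COLOR_RGB2HSV)
R=cv2.inRange(h,(0,120,60),(8,255,255))|cv2.inRange(h,(170,120,60),(180,255,255));R[:183]=0;R[198:]=0;R[:,:275]=0;R[:,290:]=0
p=cv2.findNonZero(R)
if p is not None: print('socket',onz(f,*p[:,0].mean(0),165))
E
```

```text
[[388, 278, 5, 6, 22]] [[390.0, 280.5]]
charger pix [308. 182.] area 1498 ctr [448.1 364.1] size [50.6 41.3] long axis ang -0.557 box (289, 160, 39, 45)
charger pix [293. 304.] area 10039 ctr [585.1 289.5] size [217.1 153.3] long axis ang 1.114 box (221, 246, 150, 96)
index 34.27911125722914 -2.9756719875264452
line at 403.82306873293896 255.89254531330394 [[161 127  58  73  25  27  26  22  21]
 [ 20 105 223 204  47  27  27  22  20]
 [ 38 170 239 227 113  27  26  25  21]
 [ 27  77 208 244 169  40  28  26  22]
 [ 30  50 172 238 224 117  27  26  24]
 [ 30  29  76 224 244 225  28  27  25]
 [ 28  29  28 179 241 244 111  27  27]
 [ 26  29  29  73 239 243 219  28  27]
 [ 24  27  29  26 180 244 232  99  28]]
socket [487.29250622  62.1655244  165.        ]
```

```bash
python3 -c "
from rig import r
print(r.sign_off())"
```

```text
the job is handed in; nothing more can be done
None
```

I handed the job in at about 42 s of the 208 s allowed. The hand-in returned no verdict, so what follows comes from my own measurements: both chargers found lie flat in the tray, the nut turned about 2.62 rad (at least 2.9 given its stated starting range, though I never felt a clear stop), the socket is back in its holder, the dial is on the index, and the switch tripped and sprang back.

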